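Rack the hutch's cooling tiles and set the keeper

TASK

Put the terracotta cooling tiles that lie on the table into the grey rack, on their short ends with those leaning there, and push the row upright and tight against the backstop with every edge flush to the low side fence. Then stand the dark timber offcut in the rack as an end stop, lengthwise, close up to the front tile and in line with the row, and press the outer leaf of the keeper flap right down so that its inner leaf tips up beside the row. Leave the bowl, hay ball, comb and scoop alone.

Things in the scene. Friction and masses are not known exactly. Their poses are not given: they have to be found in the camera images.
- rack: grey-painted wooden tile rack, fixed. Origin on the table under the inner corner of backstop and side fence; x towards the backstop (away from the robot), y towards the fence (robot's left), z up. Tiles stand on its rubber-faced floor, 20 mm above the table, x = -170 to 0 mm, y = -76 to 0 mm. Front and -y side are open; the keeper flap lies along the -y side
- corner (a point): inner corner at floor level (20 mm above the table). Backstop: upright board with its face at rack x = 0, y = -48 to +18 mm, top 90 mm above the table. Side fence: low board, face at rack y = 0, x = -80 to +18 mm, 18 mm thick, top 45 mm above the table (25 mm above the floor)
- flap (a joint): angle of the keeper flap, a bent aluminium seesaw plate 8 mm thick, rad. At 0 its inner leaf lies flat, level with the rack floor. Pressing its outer leaf down (about 4 N near its end) tips the inner leaf up beside the row, to 25 mm above the floor at 0.6, the end of travel (outer leaf then level, its top 28 mm above the table). Stiff pin: stays where it is left
- tab (a point): point to press: top of the flap's outer leaf, 10 mm from its free end, 52 mm from the pin (moves with the flap; 58 mm above the table at 0). The outer leaf is 62 mm long, 60 mm wide (rack x = -78 to -18 mm) and at the start slopes up away from the row
- pin (a point): middle of the flap's pin, which lies along the rack's x at rack x = -47.5, y = -125 mm, 24 mm above the table; the inner leaf runs from it to rack y = -78 mm, x = -90 to -6 mm
- tile_1: smooth terracotta cooling tile, a flat rectangular slab 100 x 60 x 12 mm, 0.15 kg; origin at its centre; own x along the 100 mm length, y along the 60 mm width, z through the 12 mm thickness (either face or end may be used). At the start it leans back in the rack with its top towards the backstop, part of the leaning row
- tile_2: smooth terracotta cooling tile, a flat rectangular slab 100 x 60 x 12 mm, 0.15 kg; origin at its centre; own x along the 100 mm length, y along the 60 mm width, z through the 12 mm thickness (either face or end may be used). At the start it leans back in the rack with its top towards the backstop, part of the leaning row
- tile_3: smooth terracotta cooling tile, a flat rectangular slab 100 x 60 x 12 mm, 0.15 kg; origin at its centre; own x along the 100 mm length, y along the 60 mm width, z through the 12 mm thickness (either face or end may be used). At the start it leans back in the rack with its top towards the backstop, part of the leaning row
- tile_4: smooth terracotta cooling tile, a flat rectangular slab 100 x 60 x 12 mm, 0.15 kg; origin at its centre; own x along the 100 mm length, y along the 60 mm width, z through the 12 mm thickness (either face or end may be used). At the start it lies flat on the table to the right of the rack, or is absent
- tile_5: smooth terracotta cooling tile, a flat rectangular slab 100 x 60 x 12 mm, 0.15 kg; origin at its centre; own x along the 100 mm length, y along the 60 mm width, z through the 12 mm thickness (either face or end may be used). At the start it lies flat on the table to the right of the rack, or is absent
- tile_6: smooth terracotta cooling tile, a flat rectangular slab 100 x 60 x 12 mm, 0.15 kg; origin at its centre; own x along the 100 mm length, y along the 60 mm width, z through the 12 mm thickness (either face or end may be used). At the start it lies flat on the table to the right of the rack, or is absent
- offcut: dark timber block sawn from a sleeper, 70 x 50 x 55 mm (own x, y, z), 0.22 kg; origin at its centre. At the start it stands on the table in front of the rack, a little to the right. It belongs in the rack as an end stop: on the floor, its 70 mm length along the rack's x, up to 10 mm from the front tile, in line with the row
- bowl: white stoneware bowl, 124 mm across, 55 mm high, origin under its centre; bystander
- hay_ball: wicker-look plastic hay ball, 116 mm across, 112 mm high, origin under its centre; bystander
- comb: steel flea comb with a black handle, 125 mm long, 10 mm high, lying along its x; bystander
- scoop: blue plastic scoop, 230 mm long, 40 mm high, origin at the back of its pan, handle to its -x; bystander

How it is judged:
By the outcome, as a careful person would: the job done as asked, in the order asked, and still so for the second after the job is handed in, with the robot touching nothing.
Of tile_4, tile_5, tile_6 only 1 to 2 are there at a start; the rules pass over those that are not, and their reading is None.
At some moment in a run one of offcut may be knocked a few centimetres aside while the robot is not near it.
It also fails if it takes over 210 s, if anything falls off the work surface, if the arm or the gripper's body presses on something with over 40 N, if the wrist force passes 120 N, or if a joint passes its speed limit or range.

ROBOT

A 7-joint arm with a two-finger parallel gripper is mounted at the origin on the work surface. World frame = base frame: x ahead of the robot, y to its left, z up, the work surface at z = 0. Lengths are in m, angles in rad, forces in N, time in s.
With the tool pointing down it reaches from about 0.425 to 0.925 m from the base axis. Payload 6.8 kg.
Tool frame: the origin (TCP) lies on the centre line of the jaws, within the pads' length; the fingertips stand 17 mm ahead of it and the grasp point (between the pads) lies 2 mm behind it; z points along the fingers, y is the line along which they close (so a half turn about z gives the same grasp; the last joint's range is limited). The gripper opens to 85 mm and grips with 20 to 120 N. Pads are 22 mm wide; open, the fingers measure 114 mm over their backs; the gripper's body (76 mm by 85 mm) begins 54 mm behind the grasp point. The pads swing forward as they close: fully open they stand 13 mm farther back than shut.
Start: joints at [-1.356, 0.477, 0.022, 1.555, -0.011, 1.109, -0.083], TCP at [0.214, 0.64, 0.224] pointing down, gripper open.
Joint ranges: [-2.96, 2.96], [-0.34, 2.1], [-1.41, 1.46], [0.24, 2.44], [-1.37, 4.51], [0.17, 1.92], [-2.96, 2.96]. Speed limits (rad/s): [2.39, 2.39, 3.14, 3.14, 3.14, 3.14, 3.14].

INTERFACE

Orientations are given as [roll, pitch, yaw] about the fixed x, y, z axes, in that order (R = Rz(yaw) Ry(pitch) Rx(roll)).
In Python, from cell import * gives the robot as it stands.
- The arm moves only by the tool play_rows, never from a script. Its argument "targets" is a list of rows, each a list of 3 entries, a list of its own where there are three numbers: the closure, from -1 (fully open) to 1 (shut), then the shift along the world's x, y, z each as a share of 0.1 m, from -1 to 1, then the turn about the world's z as a share of 0.5 rad, from -1 to 1. A call has 1 to 5 rows; each row is the pose to reach, as a shift and turn from the pose commanded when the call began; what a row does not reach only later rows make up. A row lasts 1/8 s, in which the tool goes at most 62.5 mm and 10.7 degrees, less where a joint would pass 70% of its speed; a pose out of reach is approached as far as the arm can. A call with a number of a shift or a turn outside -1 to 1 is refused whole. A call with a gripper value outside its range is refused whole. The fingers move at their own pace and stop on an object; "squeeze" is the grip in N (left out, the last holds). Time passes only in rows, so rows that repeat a pose let the fingers close. It gives the time, the measured TCP pose, the force, the opening and the grip force at its end, in the units of the state.
- observe(): the state, without advancing time (a new reading comes with each control period).
- capture(name): name is "side" or "top"; returns the picture (480x640x3 uint8, blue, green, red); there is no depth.
- calibration(name): a dict with "fx", "fy", "cx", "cy" (pixels), "k1" (the pictures are not rectified: a ray, as slopes to the right and down, at radius r is drawn at 1 + k1 r^2 times it, then the intrinsics apply), "extrinsics" (4x4, takes a point from world to camera coordinates). Camera axes: x right, y up, looking along -z (the intrinsics and any distortion apply to the point x, -y, -z); pixel columns grow to the right and rows downward; lengths in m; the calibration is good to about 2 mm. A picture is of the moment at which its call begins. calibration takes no time and is no camera call.
- finish_job(): hands the job in; it is judged then, once.
The state is a dict: "time_s": time; "qpos": joint angles; "joint_vel": joint speeds; "joint_efforts": joint torques, N m; "position": TCP position; "tcp_rot": TCP orientation; "ft_force": force on the tool from outside, world axes, zero at the start; "wrist_torque": the same for the moment, N m; "gripper_width": opening from 0.0 (shut) to 1.0 (fully open); "grip_force": force on a finger pad.
Only numpy, scipy, OpenCV 4.12 (cv2) and the standard library are available. Lean on these libraries where they do the work, as an engineer would, in place of code of your own. Each camera call takes 0.05 s, during which the arm holds its last target. There are 200 camera calls.

## Working session

There is one attempt and no reset: what is moved stays moved. The work goes in short steps, Python scripts to look and compute and a tool call to move; the robot and the scene stay as the last step left them, time stands still between calls to the robot, and variables do not carry over. Pictures are saved under pics/ and viewed, at most 14 in all, crops included, and the job is handed in when it is done.

Besides the shell and the picture viewer there is one more tool, called after "Call:" as name([rows], argument=value, ...), one row to a line, values as JSON. play_rows: Moves the arm, as the interface text tells. Its arguments: {"type":"object","properties":{"targets":{"type":"array"},"squeeze":{"type":"number"}},"required":["targets"]}

```bash
mkdir -p pics
python3 - <<'E'
from cell import *
import cv2,numpy as np
for n in("side","top"):
    im=capture(n);cv2.imwrite(f"pics/{n}0.png",im);c=calibration(n)
    print(n,{k:(np.round(v,4).tolist()) for k,v in c.items()})
s=observe();print({k:np.round(v,3).tolist() for k,v in s.items()})
E
```

```text
side {'fx': 582.8433, 'fy': 582.8433, 'cx': 324.8567, 'cy': 237.1406, 'k1': 0.0573, 'extrinsics': [[0.8819, -0.4711, 0.0196, -0.5009], [0.3082, 0.6074, 0.7322, -0.2687], [-0.3569, -0.6396, 0.6808, -1.0001], [0.0, 0.0, 0.0, 1.0]]}
top {'fx': 451.8712, 'fy': 451.8712, 'cx': 320.4672, 'cy': 242.6797, 'k1': -0.1114, 'extrinsics': [[-0.0221, -0.9995, -0.023, 0.0581], [0.98, -0.0262, 0.197, -0.6188], [-0.1975, -0.0182, 0.9801, -0.8728], [0.0, 0.0, 0.0, 1.0]]}
{'time_s': 0.1, 'qpos': [-1.356, 0.478, 0.022, 1.556, -0.012, 1.109, -0.083], 'joint_vel': [-0.001, -0.002, 0.0, -0.004, -0.0, 0.0, 0.0], 'joint_efforts': [0.004, -59.776, 1.613, -28.196, 0.013, 0.005, -0.0], 'position': [0.214, 0.64, 0.223], 'tcp_rot': [-3.14, 0.0, 2.819], 'ft_force': [0.949, 0.519, -0.143], 'wrist_torque': [-0.006, -0.027, -0.036], 'grip_force': 0.0, 'gripper_width': 1.002}
```

View pics/top0.png

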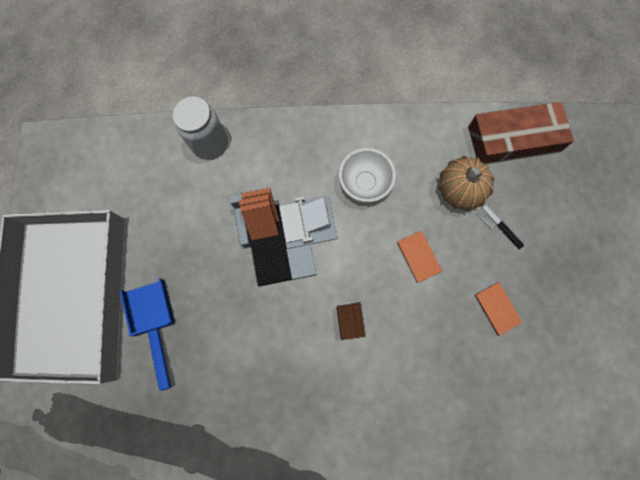

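View pics/side0.png

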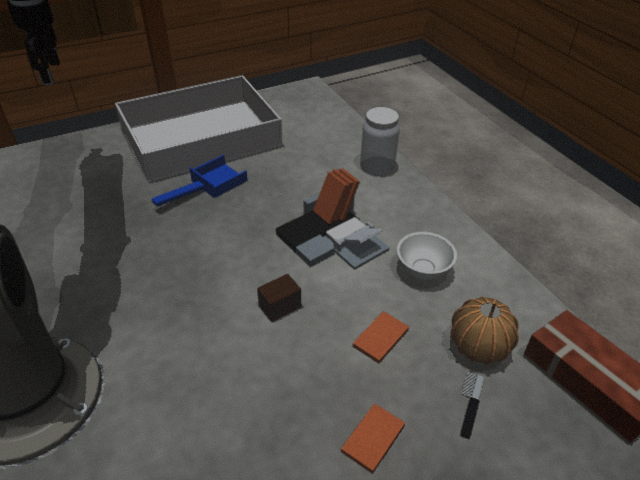

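Top view: the rack is around (275,235), with three leaning tiles near (258,213), loose tiles at (420,257) and (498,308), and the offcut at (350,321). The flap is at (305,217), to the right of the row, and the side view agrees. Next I'll write the helpers and measure.

```bash
cat > h.py <<'E'
from cell import *
import cv2,numpy as np
def cam(n):
    c=calibration(n);E=np.array(c["extrinsics"]);return c,E[:3,:3],E[:3,3]
def proj(n,P):
    c,R,t=cam(n);p=np.atleast_2d(P)@R.T+t;s=np.c_[p[:,0]/-p[:,2],-p[:,1]/-p[:,2]]
    s=s*(1+c["k1"]*(s**2).sum(1,keepdims=True));return s*[c["fx"],c["fy"]]+[c["cx"],c["cy"]]
def ray(n,uv):
    c,R,t=cam(n);d=(np.atleast_2d(uv)-[c["cx"],c["cy"]])/[c["fx"],c["fy"]];s=d.copy()
    for _ in range(20): s=d/(1+c["k1"]*(s**2).sum(1,keepdims=True))
    return -R.T@t, np.c_[s[:,0],-s[:,1],-np.ones(len(s))]@R
def plane(n,uv,z):
    o,d=ray(n,uv);return o+d*((z-o[2])/d[:,2])[:,None]
def tri(uvtop,uvside):
    (a,d),(b,e)=ray("top",uvtop),ray("side",uvside);d,e=d[0],e[0]
    k=np.linalg.lstsq(np.c_[d,-e],b-a,rcond=None)[0];p,q=a+k[0]*d,b+k[1]*e;return (p+q)/2,np.linalg.norm(p-q)
def blobs(im,lo,hi,amin=100):
    m=cv2.inRange(cv2.cvtColor(im,cv2.COLOR_BGR2HSV),lo,hi);m=cv2.morphologyEx(m,cv2.MORPH_OPEN,np.ones((3,3)))
    return sorted([c for c in cv2.findContours(m,0,1)[0] if cv2.contourArea(c)>amin],key=cv2.contourArea,reverse=True)
def crop(n,im,x,y,w,h,k):
    cv2.imwrite(f"pics/{n}.png",cv2.resize(im[y:y+h,x:x+w],None,fx=k,fy=k,interpolation=cv2.INTER_CUBIC))
def rect(n,c,z):
    P=plane(n,c.reshape(-1,2).astype(float),z)[:,:2];r=cv2.minAreaRect((P*1000).astype(np.float32));return r
E
python3 - <<'E'
from h import *
t=cv2.imread("pics/top0.png");s=cv2.imread("pics/side0.png")
for n,im in(("top",t),("side",s)):
  for nm,lo,hi,z in(("tile",(3,140,100),(14,255,255),.012),("offcut",(0,60,15),(14,255,90),.055)):
    for c in blobs(im,lo,hi):
        (u,v),_,_=cv2.minAreaRect(c);r=rect(n,c,z);print(n,nm,round(u),round(v),cv2.contourArea(c),np.round(r[0]),np.round(r[1]),round(r[2],1))
crop("rt",t,220,175,130,120,5)
crop("rs",s,260,155,140,120,5)
E
```

```text
top tile 257 214 1123.0 [699. 184.] [108.  69.] 7.7
top tile 498 308 1118.0 [ 476. -334.] [96. 58.] 26.0
top tile 419 256 1065.0 [ 594. -170.] [96. 58.] 23.3
top offcut 350 321 746.5 [459. -14.] [68. 48.] 6.1
side tile 373 436 2024.5 [ 475. -338.] [98. 59.] 26.3
side tile 381 335 1262.5 [ 594. -174.] [98. 59.] 23.2
side tile 611 363 131.5 [ 928. -414.] [22. 35.] 30.5
side offcut 602 394 2218.0 [ 827. -460.] [ 77. 155.] 8.9
side offcut 162 62 1154.0 [523. 996.] [384. 123.] 84.3
side offcut 343 203 645.5 [684. 165.] [160.  68.] 46.6
side offcut 279 289 643.0 [457. -19.] [70. 52.] 6.2
side offcut 539 353 459.0 [ 796. -357.] [61. 43.] 29.6
side offcut 158 16 346.5 [ 621. 1316.] [266.  80.] 74.1
side offcut 321 47 274.0 [1025.  878.] [212.  85.] 49.9
side offcut 200 65 266.5 [642. 929.] [158. 116.] 52.2
side offcut 552 339 163.5 [ 836. -345.] [24. 41.] 12.2
side offcut 258 59 150.0 [805. 867.] [134.  77.] 45.7
side offcut 7 125 148.0 [ 82. 808.] [205.  31.] 83.3
side offcut 299 55 137.0 [923. 842.] [ 62. 137.] 4.8
side offcut 208 26 133.5 [ 744. 1165.] [142.  62.] 69.3
side offcut 294 14 114.0 [1040. 1122.] [134.  72.] 54.9
```

View pics/rt.png

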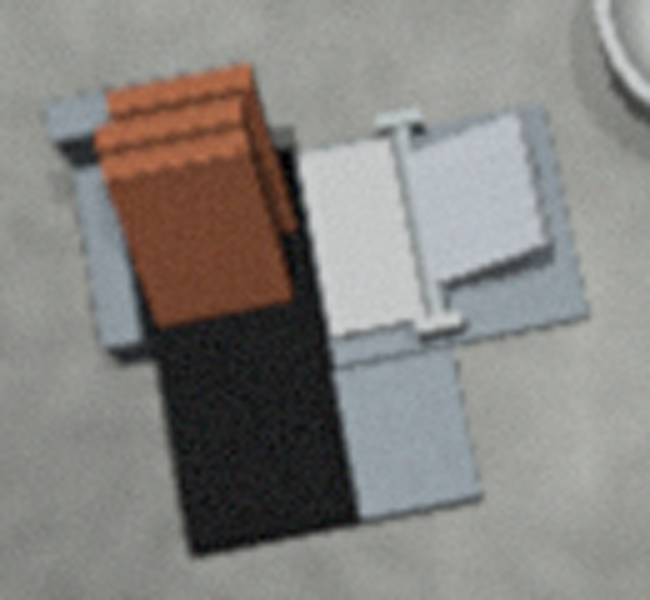

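View pics/rs.png

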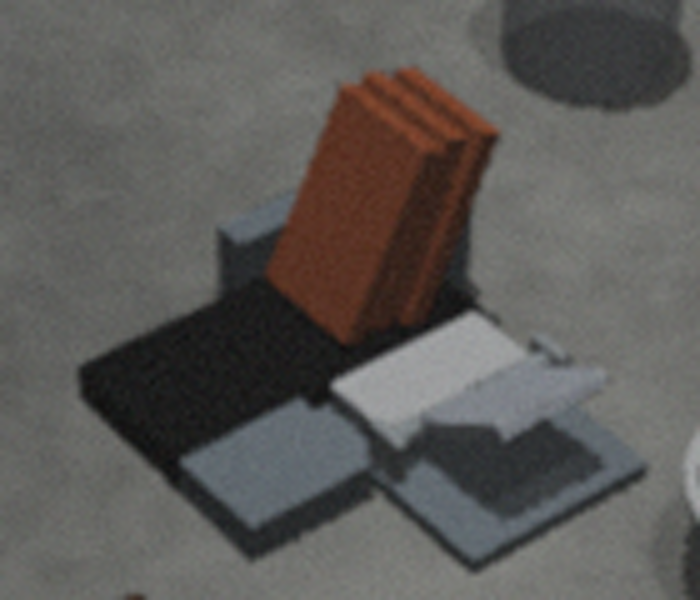

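Run:
```python
from h import *
def T(p):return np.array(p)/5+[220,175]
def S(p):return np.array(p)/5+[260,155]
pts=[("top",T((192,556)),(-170,0),.02),("top",T((357,520)),(-170,-76),.02),("top",T((105,350)),(-80,18),.045),
("top",T((140,343)),(-80,0),.045),("top",T((300,160)),(-6,-77),.02),("top",T((331,335)),(-90,-77),.02),
("side",S((80,371)),(-170,0),.02),("side",S((180,462)),(-170,-76),.02),("side",S((333,385)),(-90,-78),.024)]
A=[];B=[];W=[]
for n,uv,r,z in pts:
    w=plane(n,uv,z)[0,:2]*1000;W.append(w);A.append(r);print(n,r,np.round(w))
A=np.array(A,float);W=np.array(W)
for idx in (slice(0,6),slice(6,9),slice(0,9)):
    a,b=A[idx],W[idx];am,bm=a.mean(0),b.mean(0);U,_,Vt=np.linalg.svd((a-am).T@(b-bm));R=(U@Vt).T;t=bm-R@am
    print("yaw",np.degrees(np.arctan2(R[1,0],R[0,0])),"origin",t,"res",np.round(b-(a@R.T+t),1).tolist())
```

```text
top (-170, 0) [537. 178.]
top (-170, -76) [551. 108.]
top (-80, 18) [623. 212.]
top (-80, 0) [626. 197.]
top (-6, -77) [711. 131.]
top (-90, -77) [632. 118.]
side (-170, 0) [538. 174.]
side (-170, -76) [552. 102.]
side (-90, -78) [631. 112.]
yaw 9.907594908365704 origin [705.13422277 209.32541151] res [[-0.4, -1.6], [0.3, 2.4], [-0.3, -1.3], [-0.7, 1.5], [-1.2, -1.1], [2.3, 0.1]]
yaw 10.013799105475883 origin [706.04519151 204.74252096] res [[-0.6, -1.0], [0.1, 1.7], [0.5, -0.7]]
yaw 10.522917490512144 origin [704.83750298 208.84346708] res [[-0.5, 0.7], [-0.5, 4.5], [0.1, 0.1], [-0.6, 2.8], [-1.8, -0.7], [1.6, 1.4], [0.4, -3.6], [0.4, -1.1], [0.9, -4.1]]
```

Call:
play_rows([
  [-1, [0.52, -1.0, 0], -0.6],
  [-1, [0.52, -1.0, 0], -0.6],
  [-1, [0.52, -1.0, 0], -0.6],
], squeeze=20)

```text
time_s: 0.48
position: [0.2695, 0.5359, 0.224]
tcp_rot: [-3.14, 0.002, 2.511]
ft_force: [-0.8, 0.9, 0.3]
gripper_width: 0.999
grip_force: 0.0
```

Call:
play_rows([
  [-1, [0.52, -1.0, 0], -0.6],
  [-1, [0.52, -1.0, 0], -0.6],
  [-1, [0.52, -1.0, 0], -0.6],
])

```text
time_s: 0.85
position: [0.3203, 0.4368, 0.2241]
tcp_rot: [-3.141, 0.001, 2.213]
ft_force: [-0.4, 1.0, 0.1]
gripper_width: 0.999
grip_force: 0.0
```

Call:
play_rows([
  [-1, [0.52, -1.0, 0], -0.6],
  [-1, [0.52, -1.0, 0], -0.6],
  [-1, [0.52, -1.0, 0], -0.6],
])

```text
time_s: 1.23
position: [0.3716, 0.3379, 0.2242]
tcp_rot: [3.141, 0.001, 1.914]
ft_force: [0.4, 0.4, 0.3]
gripper_width: 1.002
grip_force: 0.0
```

Call:
play_rows([
  [-1, [0.52, -1.0, 0], -0.6],
  [-1, [0.52, -1.0, 0], -0.6],
  [-1, [0.52, -1.0, 0], -0.6],
])

```text
time_s: 1.6
position: [0.4234, 0.2388, 0.2243]
tcp_rot: [3.141, 0.0, 1.616]
ft_force: [-0.2, 1.6, 0.2]
gripper_width: 1.0
grip_force: 0.0
```

Call:
play_rows([
  [-1, [0.52, -1.0, 0], -0.6],
  [-1, [0.52, -1.0, 0], -0.6],
  [-1, [0.52, -1.0, 0], -0.6],
])

```text
time_s: 1.98
position: [0.4756, 0.1393, 0.2243]
tcp_rot: [3.14, 0.0, 1.317]
ft_force: [-0.9, 1.1, -0.1]
gripper_width: 0.996
grip_force: 0.0
```

Call:
play_rows([
  [-1, [0.52, -1.0, 0], -0.6],
  [-1, [0.52, -1.0, 0], -0.6],
  [-1, [0.52, -1.0, 0], -0.6],
])

```text
time_s: 2.35
position: [0.5276, 0.0396, 0.2241]
tcp_rot: [3.14, 0.0, 1.018]
ft_force: [0.1, 2.0, -0.1]
gripper_width: 1.006
grip_force: 0.0
```

Call:
play_rows([
  [-1, [0.52, -1.0, 0], -0.6],
  [-1, [0.52, -1.0, 0], -0.6],
  [-1, [0.52, -1.0, 0], -0.6],
])

```text
time_s: 2.72
position: [0.5795, -0.0601, 0.2238]
tcp_rot: [3.14, 0.001, 0.719]
ft_force: [-0.3, -0.0, -0.9]
gripper_width: 1.001
grip_force: 0.0
```

Call:
play_rows([
  [-1, [0.52, -1.0, 0], -0.6],
  [-1, [0.52, -1.0, 0], -0.6],
  [-1, [0.52, -1.0, 0], -0.6],
  [-1, [0.52, -1.0, 0], -0.6],
])

```text
time_s: 3.22
position: [0.6306, -0.1559, 0.2231]
tcp_rot: [-3.139, 0.0, 0.425]
ft_force: [-0.2, 1.9, 0.7]
gripper_width: 1.002
grip_force: 0.0
```

Call:
play_rows([
  [-0.6, [-0.02, -0.01, -1], -0.04],
  [-0.6, [-0.02, -0.01, -1], -0.04],
  [-0.6, [-0.02, -0.01, -1], -0.04],
])

```text
time_s: 3.6
position: [0.6262, -0.1564, 0.1212]
tcp_rot: [-3.136, 0.004, 0.404]
ft_force: [0.2, -0.3, 0.7]
gripper_width: 0.798
grip_force: 0.0
```

Call:
play_rows([
  [-0.6, [0, 0, -0.5], 0],
  [-0.6, [0, 0, -0.95], 0],
  [-0.6, [0, 0, -0.98], 0],
  [-0.6, [0, 0, -0.98], 0],
])

```text
time_s: 4.1
position: [0.6298, -0.1606, 0.0285]
tcp_rot: [3.14, -0.003, 0.4]
ft_force: [0.6, 0.2, -0.6]
gripper_width: 0.802
grip_force: 0.0
```

Run:
```python
from h import *
s=capture("side");crop("g1",s,330,230,130,130,5)
o=observe();print(o["position"],o["gripper_width"])
```

```text
[ 0.63013353 -0.16097476  0.02896039] 0.7988244045076447
```

View pics/g1.png

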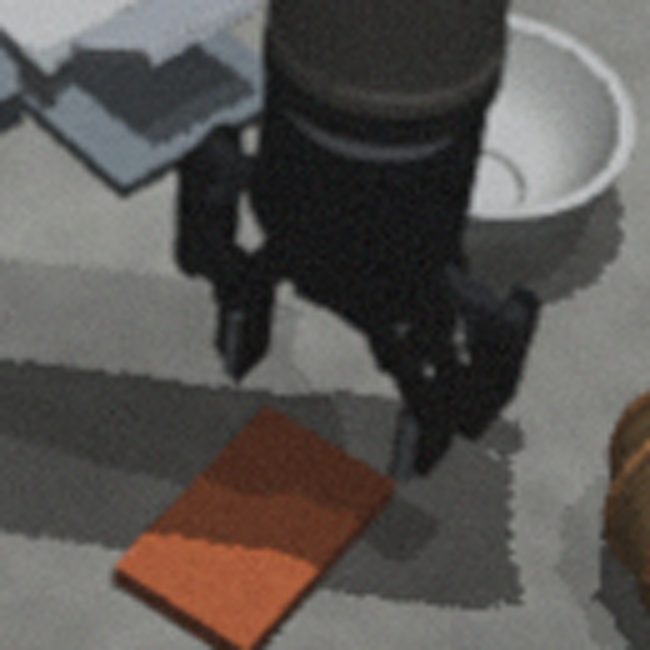

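Run:
```python
from h import *
for uv in((377.4,305.8),(415,325)):
  for z in(.01,.015,.02,.025): print(uv,z,np.round(plane("side",[uv],z)[0]*1000))
```

```text
(377.4, 305.8) 0.01 [ 626. -110.   10.]
(377.4, 305.8) 0.015 [ 624. -113.   15.]
(377.4, 305.8) 0.02 [ 621. -116.   20.]
(377.4, 305.8) 0.025 [ 618. -120.   25.]
(415, 325) 0.01 [ 665. -183.   10.]
(415, 325) 0.015 [ 662. -186.   15.]
(415, 325) 0.02 [ 659. -189.   20.]
(415, 325) 0.025 [ 656. -192.   25.]
```

Call:
play_rows([
  [-0.6, [0, 0.03, -0.1], 0],
  [-0.6, [0, 0.03, -0.17], 0],
  [-0.6, [0, 0.03, -0.17], 0],
])

```text
time_s: 4.53
position: [0.6277, -0.1575, 0.0086]
tcp_rot: [-3.141, 0.001, 0.399]
ft_force: [0.9, -0.9, -0.0]
gripper_width: 0.8
grip_force: 0.0
```

Call:
play_rows([
  [-0.2, [0, 0, 0], 0],
  [-0.2, [0, 0, 0], 0],
  [-0.2, [0, 0, 0], 0],
  [-0.2, [0, 0, 0], 0],
], squeeze=20)

```text
time_s: 5.03
position: [0.6281, -0.1579, 0.0092]
tcp_rot: [3.142, -0.0, 0.399]
ft_force: [-0.7, 0.1, -0.7]
gripper_width: 0.598
grip_force: 0.0
```

Run:
```python
from h import *
s=capture("side");crop("g2",s,330,250,110,110,6)
```

```text
(no output)
```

View pics/g2.png

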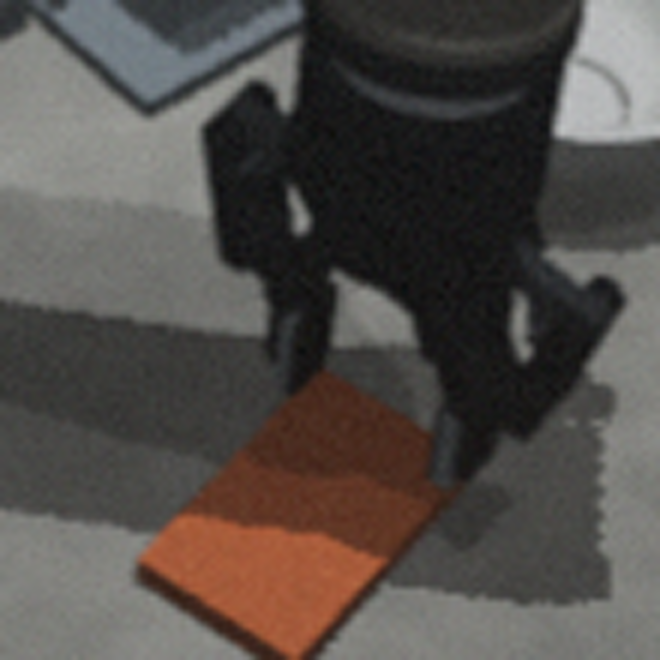

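Run:
```python
from h import *
for uv in((378,315),(404.2,331.3)):
  for z in(0,.005,.01,.015,.02): print(uv,z,np.round(plane("side",[uv],z)[0]*1000))
s=cv2.imread("pics/side0.png");t=cv2.imread("pics/top0.png")
for n,im in(("side",s),("top",t)):
  for c in blobs(im,(3,140,100),(14,255,255),1000): print(n,np.round(cv2.boxPoints(rect(n,c,.012))).tolist())
y=.399;print([ (np.array([628,-158])+k*25.5*np.array([-np.sin(y),np.cos(y)])).round().tolist() for k in(1,-1)])
```

```text
(378, 315) 0 [ 620. -123.   -0.]
(378, 315) 0.005 [ 618. -127.    5.]
(378, 315) 0.01 [ 615. -130.   10.]
(378, 315) 0.015 [ 612. -133.   15.]
(378, 315) 0.02 [ 610. -137.   20.]
(404.2, 331.3) 0 [ 644. -180.    0.]
(404.2, 331.3) 0.005 [ 641. -183.    5.]
(404.2, 331.3) 0.01 [ 638. -186.   10.]
(404.2, 331.3) 0.015 [ 635. -189.   15.]
(404.2, 331.3) 0.02 [ 633. -192.   20.]
side [[418.0, -334.0], [444.0, -387.0], [532.0, -343.0], [506.0, -290.0]]
side [[537.0, -166.0], [560.0, -220.0], [651.0, -181.0], [628.0, -127.0]]
top [[641.0, 211.0], [650.0, 143.0], [757.0, 157.0], [748.0, 226.0]]
top [[420.0, -329.0], [446.0, -381.0], [533.0, -339.0], [507.0, -287.0]]
top [[539.0, -162.0], [562.0, -215.0], [650.0, -177.0], [627.0, -124.0]]
[[618.0, -135.0], [638.0, -181.0]]
```

Call:
play_rows([
  [-0.6, [0, 0, 0], 0],
  [-0.6, [0, 0, 0], 0],
  [-0.6, [-0.03, -0.02, -0.05], 0],
  [-0.6, [-0.03, -0.02, -0.1], 0],
  [-0.6, [-0.03, -0.02, -0.1], 0],
])

```text
time_s: 5.7
position: [0.6246, -0.1597, -0.0016]
tcp_rot: [-3.141, 0.001, 0.399]
ft_force: [-1.0, 0.8, 0.1]
gripper_width: 0.804
grip_force: 0.0
```

Call:
play_rows([
  [-0.3, [0, 0, 0], 0],
  [-0.3, [0, 0, 0], 0],
  [-0.3, [0, 0, 0], 0],
  [-0.3, [0, 0, 0], 0],
])

```text
time_s: 6.2
position: [0.625, -0.1598, -0.0008]
tcp_rot: [-3.141, 0.0, 0.399]
ft_force: [-1.7, 1.1, 3.7]
gripper_width: 0.682
grip_force: 21.5
```

Call:
play_rows([
  [-0.3, [0, 0, 0.3], 0],
  [-0.3, [0, 0, 0.6], 0],
  [-0.3, [0, 0, 1], 0],
  [-0.3, [0, 0, 1], 0],
])

```text
time_s: 6.7
position: [0.6275, -0.1608, 0.1023]
tcp_rot: [3.138, -0.005, 0.399]
ft_force: [0.4, -0.5, -1.0]
gripper_width: 0.65
grip_force: 0.0
```

Call:
play_rows([
  [-0.3, [0, 0, 0.5], 0],
  [-0.3, [0, 0, 0.7], 0],
  [-0.3, [0, 0, 0.7], 0],
  [-0.3, [0, 0, 0.7], 0],
])

```text
time_s: 7.2
position: [0.6243, -0.1592, 0.1674]
tcp_rot: [-3.14, 0.002, 0.399]
ft_force: [-0.2, 0.7, -0.3]
gripper_width: 0.653
grip_force: 0.0
```

Run:
```python
from h import *
s=capture("side");t=capture("top");a=s[150:370,280:500];b=t[170:310,340:500]
cv2.imwrite("pics/g3.png",np.hstack([cv2.resize(a,(400,400)),cv2.resize(b,(400,400))]))
```

```text
(no output)
```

View pics/g3.png

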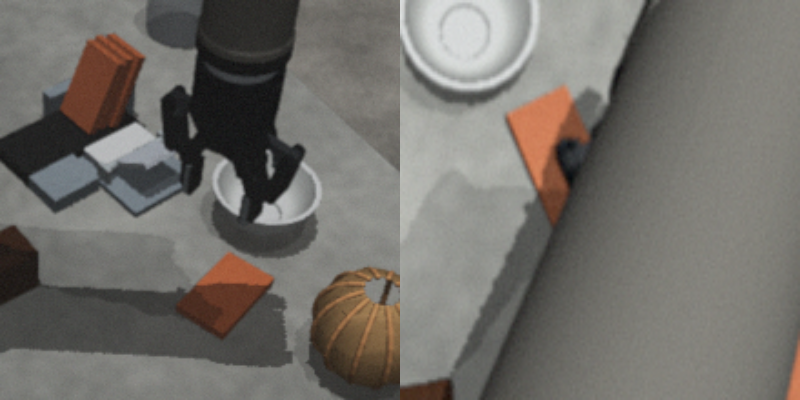

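Run:
```python
from h import *
s=capture("side")
for c in blobs(s,(3,140,60),(14,255,255),600): print(np.round(rect("side",c,.012)[0]),rect("side",c,.012)[1:],np.round(cv2.boxPoints(rect("side",c,.012))).tolist())
```

```text
[ 935. -379.] ((53.908355712890625, 177.65646362304688), 8.601192474365234) [[895.0, -295.0], [921.0, -471.0], [975.0, -463.0], [948.0, -287.0]]
[ 474. -339.] ((100.70903778076172, 59.83024597167969), 26.326377868652344) [[416.0, -335.0], [443.0, -388.0], [533.0, -344.0], [506.0, -290.0]]
[ 882. -437.] ((34.33207702636719, 148.14044189453125), 8.758275985717773) [[854.0, -367.0], [877.0, -513.0], [911.0, -508.0], [888.0, -361.0]]
[722. 232.] ((203.1998748779297, 76.76923370361328), 46.7880744934082) [[624.0, 185.0], [680.0, 132.0], [819.0, 280.0], [763.0, 333.0]]
[ 666. -144.] ((97.34063720703125, 59.931427001953125), 22.185827255249023) [[610.0, -135.0], [633.0, -190.0], [723.0, -153.0], [700.0, -98.0]]
```

Call:
play_rows([
  [-0.6, [0, 0, -0.5], 0],
  [-0.6, [0, 0, -1], 0],
  [-0.6, [0, 0, -1], 0],
  [-0.6, [0, 0, -1], 0],
])

```text
time_s: 7.85
position: [0.6258, -0.1606, 0.0704]
tcp_rot: [3.14, -0.001, 0.398]
ft_force: [0.2, 0.9, 0.5]
gripper_width: 0.799
grip_force: 0.0
```

Call:
play_rows([
  [-0.6, [0, 0, -0.4], 0],
  [-0.6, [0, 0, -0.7], 0],
  [-0.6, [0, 0, -0.73], 0],
  [-0.6, [0, 0, -0.73], 0],
])

```text
time_s: 8.35
position: [0.6266, -0.1605, -0.0017]
tcp_rot: [3.14, -0.002, 0.399]
ft_force: [0.8, -0.4, -0.2]
gripper_width: 0.803
grip_force: 0.0
```

Run:
```python
from h import *
print(plane("top",[(340,178),(395,178),(367,150),(367,204)],.055).round(3)); print(plane("side",[(397,258),(455,250)],.055).round(3))
```

```text
[[ 0.762 -0.002  0.055]
 [ 0.759 -0.12   0.055]
 [ 0.825 -0.063  0.055]
 [ 0.703 -0.057  0.055]]
[[ 0.705 -0.051  0.055]
 [ 0.824 -0.086  0.055]]
```

Call:
play_rows([
  [-0.6, [0, 0, 0.3], 0],
  [-0.6, [0, 0, 0.5], 0],
  [-0.6, [0, 0, 0.5], 0],
])

```text
time_s: 8.72
position: [0.6271, -0.1605, 0.0491]
tcp_rot: [3.139, -0.005, 0.399]
ft_force: [-0.4, -0.2, -0.1]
gripper_width: 0.8
grip_force: 0.0
```

Call:
play_rows([
  [-0.6, [0.72, 0.31, 0], 0],
  [-0.6, [0.72, 0.31, 0], 0],
  [-0.6, [0.72, 0.31, -0.3], 0],
  [-0.6, [0.72, 0.31, -0.5], 0],
  [-0.6, [0.72, 0.31, -0.5], 0],
])

```text
time_s: 9.35
position: [0.695, -0.1288, -0.0061]
tcp_rot: [-3.139, 0.004, 0.398]
ft_force: [0.0, 0.5, 1.0]
gripper_width: 0.796
grip_force: 0.0
```

Call:
play_rows([
  [-0.6, [0, 0, -0.03], 0],
  [-0.6, [0, 0, -0.05], 0],
  [-0.6, [0, 0, -0.05], 0],
])

```text
time_s: 9.72
position: [0.6974, -0.1289, -0.0084]
tcp_rot: [3.141, -0.001, 0.399]
ft_force: [-0.5, -0.0, -0.4]
gripper_width: 0.803
grip_force: 0.0
```

Call:
play_rows([
  [-0.4, [0, 0, 0.02], 0],
  [-0.2, [0, 0, 0.02], 0],
  [-0.1, [0, 0, 0.02], 0],
  [-0.1, [0, 0, 0.02], 0],
], squeeze=30)

```text
time_s: 10.22
position: [0.6973, -0.1288, -0.0069]
tcp_rot: [3.141, -0.0, 0.399]
ft_force: [-0.2, -0.6, -1.4]
gripper_width: 0.687
grip_force: 35.1
```

Gripped, and the opening is 58–60 mm. I'll lift slowly.

Call:
play_rows([
  [-0.1, [0, 0, 0.2], 0],
  [-0.1, [0, 0, 0.4], 0],
  [-0.1, [0, 0, 0.6], 0],
  [-0.1, [0, 0, 0.8], 0],
  [-0.1, [0, 0, 1], 0],
])

```text
time_s: 10.85
position: [0.6972, -0.1288, 0.0948]
tcp_rot: [3.141, -0.001, 0.399]
ft_force: [-0.1, 0.1, -0.9]
gripper_width: 0.687
grip_force: 34.9
```

Call:
play_rows([
  [-0.1, [0, 0, 0.2], 0],
  [-0.1, [0, 0, 0.4], 0],
  [-0.1, [0, 0, 0.6], 0],
  [-0.1, [0, 0, 0.8], 0],
  [-0.1, [0, 0, 0.8], 0],
])

```text
time_s: 11.48
position: [0.6982, -0.1294, 0.1753]
tcp_rot: [3.14, -0.003, 0.399]
ft_force: [0.1, -0.1, -2.2]
gripper_width: 0.688
grip_force: 35.0
```

Run:
```python
from h import *
s=capture("side");t=capture("top");a=s[110:330,300:520];b=t[150:290,320:480]
cv2.imwrite("pics/g4.png",np.hstack([cv2.resize(a,(400,400)),cv2.resize(b,(400,400))]))
for n,im in(("side",s),("top",t)):
  for c in blobs(im,(3,140,60),(14,255,255),300): print(n,[round(x) for x in cv2.minAreaRect(c)[0]],cv2.contourArea(c))
```

```text
side [600, 348] 2100.5
side [373, 436] 2080.5
side [605, 384] 1288.0
side [331, 193] 981.5
side [413, 247] 841.5
side [548, 339] 328.0
top [260, 214] 1230.0
top [498, 308] 1120.0
```

View pics/g4.png

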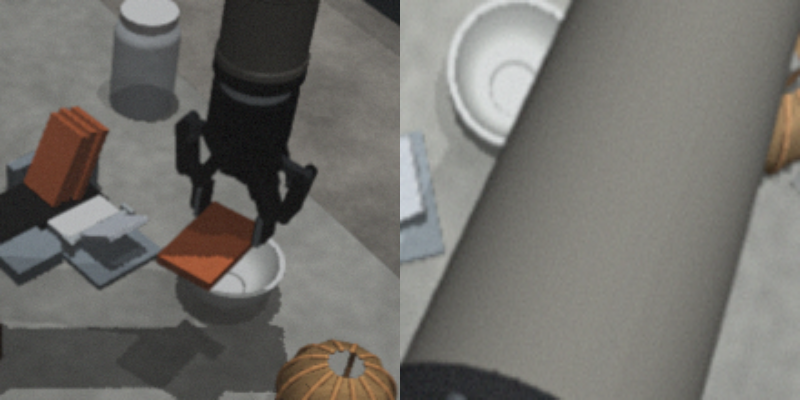

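The tile is held level at 30 N, with its centroid at side pixel (413,247). I'll lower it to about 0.105, ease the grip so it can swing, and track the centroid.

Call:
play_rows([
  [-0.1, [-0.3, 0, -0.2], 0],
  [-0.1, [-0.6, 0, -0.4], 0],
  [-0.1, [-0.6, 0, -0.7], 0],
  [-0.1, [-0.6, 0, -0.7], 0],
])

```text
time_s: 12.08
position: [0.6347, -0.1278, 0.1003]
tcp_rot: [-3.138, 0.005, 0.399]
ft_force: [-0.1, 0.7, -0.8]
gripper_width: 0.692
grip_force: 34.9
```

Call:
play_rows([
  [-0.1, [0, 0, 0], 0],
  [-0.1, [0, 0, 0], 0],
  [-0.1, [0, 0, 0], 0],
  [-0.1, [0, 0, 0], 0],
], squeeze=20)

```text
time_s: 12.58
position: [0.6374, -0.1289, 0.1035]
tcp_rot: [3.141, -0.001, 0.399]
ft_force: [0.0, -1.0, -1.5]
gripper_width: 0.689
grip_force: 34.9
```

```bash
cat >> h.py <<'E'
def held():
    o=observe();p=np.array(o["position"]);y=o["tcp_rot"][2];d=np.array([np.cos(y),np.sin(y),0]);g=p-[0,0,0]
    s=capture("side");print("pos",p.round(4),"w",round(o["gripper_width"],3),"gf",round(o["grip_force"],1))
    for a in(0,30,60,90):
        r=np.radians(a);print(a,proj("side",g-36e-3*(d*np.cos(r)+[0,0,np.sin(r)]))[0].round(),end=" ")
    e=proj("side",g)[0]
    for c in blobs(s,(3,140,60),(14,255,255),150):
        m=cv2.moments(c);u=np.array([m["m10"],m["m01"]])/m["m00"]
        if np.hypot(*(u-e))<80: print("\nblob",u.round(),m["m00"],cv2.minAreaRect(c))
    return s
E
python3 -c "
from h import *
held()"
```

```text
pos [ 0.6374 -0.1289  0.1035] w 0.689 gf 34.9
0 [381. 289.] 30 [382. 294.] 60 [385. 295.] 90 [390. 291.] 
blob [380. 287.] 1005.5 ((381.50006103515625, 284.0000305175781), (31.819805145263672, 48.790367126464844), 45.0)
```

Call:
play_rows([
  [-0.36, [0, 0, 0], 0],
  [-0.36, [0, 0, 0], 0],
  [-0.36, [0, 0, 0], 0],
], squeeze=20)

```text
time_s: 13.0
position: [0.6371, -0.1288, 0.1031]
tcp_rot: [-3.142, 0.0, 0.399]
ft_force: [-0.6, 0.4, -1.5]
gripper_width: 0.691
grip_force: 34.9
```

```bash
python3 -c "
from h import *
held()"
```

```text
pos [ 0.6371 -0.1288  0.1031] w 0.691 gf 34.9
0 [381. 289.] 30 [381. 294.] 60 [385. 295.] 90 [390. 291.] 
blob [380. 286.] 1031.0 ((381.50006103515625, 284.0000305175781), (31.819805145263672, 47.37614822387695), 45.0)
```

Call:
play_rows([
  [-0.385, [0, 0, 0], 0],
  [-0.385, [0, 0, 0], 0],
])

```text
time_s: 13.3
position: [0.6371, -0.1289, 0.1031]
tcp_rot: [3.142, -0.0, 0.399]
ft_force: [-0.8, 0.1, -1.5]
gripper_width: 0.695
grip_force: 24.1
```

```bash
python3 -c "
from h import *
held()"
```

```text
pos [ 0.6371 -0.1289  0.1031] w 0.695 gf 24.1
0 [381. 289.] 30 [381. 294.] 60 [385. 295.] 90 [390. 291.] 
blob [380. 286.] 1044.5 ((380.6470947265625, 285.9117736816406), (31.413818359375, 46.27988052368164), 47.72631072998047)
```

Call:
play_rows([
  [-0.395, [0, 0, 0], 0],
  [-0.395, [0, 0, 0], 0],
])

```text
time_s: 13.6
position: [0.6371, -0.1289, 0.1031]
tcp_rot: [3.142, 0.0, 0.399]
ft_force: [0.3, -0.7, -2.4]
gripper_width: 0.696
grip_force: 12.1
```

```bash
python3 -c "
from h import *
held()"
```

```text
pos [ 0.6371 -0.1289  0.1031] w 0.696 gf 12.1
0 [381. 289.] 30 [381. 294.] 60 [385. 295.] 90 [390. 291.] 
blob [379. 287.] 991.5 ((379.75006103515625, 285.7500305175781), (31.819805145263672, 43.84061813354492), 45.0)
```

Call:
play_rows([
  [-0.398, [0, 0, 0], 0],
  [-0.398, [0, 0, 0], 0],
  [-0.398, [0, 0, 0], 0],
  [-0.398, [0, 0, 0], 0],
])

```text
time_s: 14.15
position: [0.6371, -0.1289, 0.1031]
tcp_rot: [3.142, -0.0, 0.399]
ft_force: [-0.7, 0.1, -2.2]
gripper_width: 0.698
grip_force: 8.5
```

```bash
python3 -c "
from h import *
s=held();crop('g5',s,340,240,100,100,5)"
```

```text
pos [ 0.6371 -0.1289  0.1031] w 0.698 gf 8.5
0 [381. 289.] 30 [381. 294.] 60 [385. 295.] 90 [390. 291.] 
blob [380. 287.] 1015.5 ((381.0022888183594, 285.4524841308594), (31.212013244628906, 47.42342758178711), 47.72631072998047)
```

View pics/g5.png

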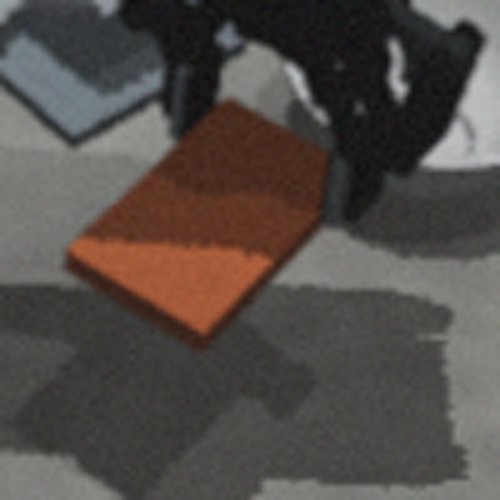

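Call:
play_rows([
  [-0.401, [0, 0, 0], 0],
  [-0.401, [0, 0, 0], 0],
  [-0.401, [0, 0, 0], 0],
])

```text
time_s: 14.58
position: [0.6373, -0.1287, 0.1031]
tcp_rot: [3.142, -0.0, 0.399]
ft_force: [0.1, 0.9, -1.1]
gripper_width: 0.704
grip_force: 3.3
```

```bash
python3 -c "
from h import *
s=held()"
```

```text
pos [ 0.6373 -0.1287  0.1031] w 0.704 gf 3.3
0 [381. 289.] 30 [381. 294.] 60 [385. 295.] 90 [390. 291.]
```

Call:
play_rows([
  [-0.403, [0, 0, 0], 0],
  [-0.403, [0, 0, 0], 0],
  [-0.403, [0, 0, 0], 0],
])

```text
time_s: 15.0
position: [0.6373, -0.129, 0.1033]
tcp_rot: [3.141, -0.0, 0.399]
ft_force: [0.2, -0.2, 0.3]
gripper_width: 0.702
grip_force: 0.0
```

```bash
python3 -c "
from h import *
s=held()"
```

```text
pos [ 0.6373 -0.129   0.1033] w 0.702 gf 0.0
0 [381. 289.] 30 [382. 294.] 60 [385. 295.] 90 [390. 291.] 
blob [400. 299.] 462.0 ((399.4831237792969, 299.9269714355469), (30.84593963623047, 20.775959014892578), 32.00538635253906)

blob [384. 318.] 253.0 ((382.3676452636719, 317.2205810546875), (30.012252807617188, 13.033891677856445), 30.963754653930664)
```

Call:
play_rows([
  [-0.7, [0, 0, 0.5], 0],
  [-0.7, [-0.5, 0, 0.7], 0],
  [-0.7, [-1, 0, 0.9], 0],
  [-0.7, [-1, 0, 0.9], 0],
])

```text
time_s: 15.55
position: [0.5344, -0.1298, 0.1945]
tcp_rot: [-3.14, -0.002, 0.396]
ft_force: [1.5, -0.1, 0.6]
gripper_width: 0.848
grip_force: 0.0
```

Run:
```python
from h import *
s=capture("side");t=capture("top")
for n,im in(("side",s),("top",t)):
  for c in blobs(im,(3,140,60),(14,255,255),300):
    if n=="top" or cv2.minAreaRect(c)[0][0]<450: r=rect(n,c,.012);print(n,np.round(cv2.minAreaRect(c)[0]),np.round(r[0]),r[1:],np.round(cv2.boxPoints(r)).tolist())
```

```text
side [373. 436.] [ 474. -339.] ((100.80060577392578, 59.83134460449219), 26.326326370239258) [[416.0, -335.0], [443.0, -388.0], [533.0, -344.0], [506.0, -290.0]]
side [393. 306.] [ 651. -126.] ((98.47413635253906, 59.728572845458984), 23.019580841064453) [[594.0, -117.0], [617.0, -172.0], [708.0, -134.0], [685.0, -79.0]]
top [260. 214.] [699. 177.] ((114.35601043701172, 72.88235473632812), 17.286653518676758) [[633.0, 195.0], [655.0, 125.0], [764.0, 159.0], [743.0, 229.0]]
top [395. 232.] [ 651. -120.] ((96.4071273803711, 56.36044692993164), 22.893531799316406) [[595.0, -113.0], [617.0, -165.0], [706.0, -128.0], [684.0, -76.0]]
```

Call:
play_rows([
  [-0.6, [0.6, 0.1, 0], 0],
  [-0.6, [1, 0.15, 0], 0],
  [-0.6, [1, 0.15, 0], 0],
])

```text
time_s: 16.02
position: [0.6406, -0.112, 0.1916]
tcp_rot: [3.14, 0.0, 0.403]
ft_force: [0.4, -0.8, -1.0]
gripper_width: 0.803
grip_force: 0.0
```

Call:
play_rows([
  [-0.6, [0.48, 0.05, -0.4], 0],
  [-0.6, [0.48, 0.05, -0.8], 0],
  [-0.6, [0.48, 0.05, -1], 0],
  [-0.6, [0.48, 0.05, -1], 0],
])

```text
time_s: 16.52
position: [0.6837, -0.1092, 0.0918]
tcp_rot: [-3.14, 0.003, 0.398]
ft_force: [-0.0, -0.2, 0.3]
gripper_width: 0.802
grip_force: 0.0
```

Call:
play_rows([
  [-0.6, [0, 0, -0.4], 0],
  [-0.6, [0, 0, -0.8], 0],
  [-0.6, [0, 0, -0.99], 0],
  [-0.6, [0, 0, -0.99], 0],
])

```text
time_s: 17.02
position: [0.685, -0.109, -0.0056]
tcp_rot: [-3.141, 0.0, 0.399]
ft_force: [0.1, 0.2, 0.9]
gripper_width: 0.802
grip_force: 0.0
```

Call:
play_rows([
  [-0.45, [0, 0, 0], 0],
  [-0.38, [0, 0, 0], 0],
  [-0.38, [0, 0, 0], 0],
  [-0.38, [0, 0, 0], 0],
], squeeze=20)

```text
time_s: 17.52
position: [0.6865, -0.1093, -0.0036]
tcp_rot: [3.14, -0.003, 0.399]
ft_force: [-1.5, 0.8, 6.8]
gripper_width: 0.698
grip_force: 17.8
```

Call:
play_rows([
  [-0.38, [-0.1, 0, 0.2], 0],
  [-0.38, [-0.2, 0, 0.4], 0],
  [-0.38, [-0.4, 0, 0.7], 0],
  [-0.38, [-0.6, 0, 1], 0],
  [-0.38, [-0.6, 0, 1], 0],
])

```text
time_s: 18.15
position: [0.625, -0.1098, 0.0976]
tcp_rot: [3.14, -0.004, 0.397]
ft_force: [0.3, 0.1, -1.9]
gripper_width: 0.696
grip_force: 17.5
```

Call:
play_rows([
  [-0.39, [0, 0, 0.1], 0],
  [-0.39, [0, 0, 0.1], 0],
  [-0.39, [0, 0, 0.1], 0],
])

```text
time_s: 18.52
position: [0.6251, -0.1087, 0.1035]
tcp_rot: [-3.141, 0.001, 0.399]
ft_force: [-0.3, 0.0, -1.2]
gripper_width: 0.694
grip_force: 13.6
```

Call:
play_rows([
  [-0.396, [0, 0, 0], 0],
  [-0.396, [0, 0, 0], 0],
  [-0.396, [0, 0, 0], 0],
])

```text
time_s: 18.9
position: [0.6251, -0.1088, 0.1038]
tcp_rot: [-3.142, 0.0, 0.399]
ft_force: [0.5, 0.1, -1.1]
gripper_width: 0.7
grip_force: 3.8
```

```bash
python3 -c "
from h import *
s=held();crop('g6',s,340,230,100,100,5)"
```

```text
pos [ 0.6251 -0.1088  0.1038] w 0.7 gf 3.8
0 [369. 284.] 30 [370. 289.] 60 [374. 290.] 90 [379. 286.]
```

Call:
play_rows([
  [-0.3, [0, 0, 0], 0],
  [-0.2, [0, 0, 0], 0],
  [-0.2, [0, 0, 0], 0],
], squeeze=30)

```text
time_s: 19.32
position: [0.6252, -0.1088, 0.1041]
tcp_rot: [-3.142, -0.0, 0.399]
ft_force: [0.2, -1.2, -0.2]
gripper_width: 0.66
grip_force: 32.7
```

```bash
python3 -c "
from h import *
s=held();crop('g6',s,340,230,100,100,5)"
```

```text
pos [ 0.6252 -0.1088  0.1041] w 0.66 gf 32.7
0 [369. 284.] 30 [370. 289.] 60 [374. 289.] 90 [379. 286.]
```

View pics/g6.png

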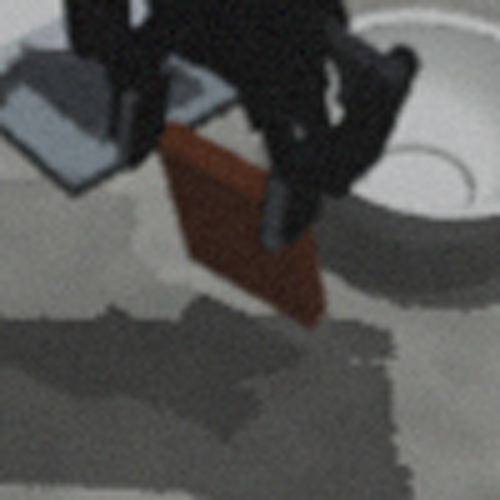

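Run:
```python
from h import *
o=observe();p=np.array(o["position"]);y=o["tcp_rot"][2];d=np.array([np.cos(y),np.sin(y),0]);l=np.array([-d[1],d[0],0])
for off in(-.006,.006):
  for uv in((160,125),(165,150),(190,252),(320,325),(322,290)):
    c,r=ray("side",[np.array(uv)/5+[340,230]]);r=r[0];k=((p+off*d-c)@d)/(r@d);q=c+k*r-p;print(off,uv,"lat",round(q@l*1000),"z",round(q[2]*1000))
```

```text
-0.006 (160, 125) lat 19 z 38
-0.006 (165, 150) lat 16 z 28
-0.006 (190, 252) lat 0 z -16
-0.006 (320, 325) lat -57 z -15
-0.006 (322, 290) lat -56 z 3
0.006 (160, 125) lat 26 z 25
0.006 (165, 150) lat 23 z 14
0.006 (190, 252) lat 7 z -31
0.006 (320, 325) lat -52 z -30
0.006 (322, 290) lat -50 z -12
```

Call:
play_rows([
  [-0.2, [0, 0, -0.15], 0],
  [-0.2, [0, 0, -0.18], 0],
  [-0.35, [0, 0, -0.18], 0],
  [-0.385, [0, 0, -0.18], 0],
  [-0.385, [0, 0, -0.18], 0],
], squeeze=20)

```text
time_s: 20.0
position: [0.6253, -0.1089, 0.0864]
tcp_rot: [3.141, -0.0, 0.399]
ft_force: [0.4, 0.2, -2.2]
gripper_width: 0.692
grip_force: 8.1
```

```bash
cat >> h.py <<'E'
def hang(lo=(3,80,25)):
    # corners of the held tile in the side view; offset along tool x from lateral centring
    o=observe();p=np.array(o["position"]);y=o["tcp_rot"][2];d=np.array([np.cos(y),np.sin(y),0]);l=np.array([-d[1],d[0],0])
    s=capture("side");e=proj("side",p)[0];m=np.zeros(s.shape[:2],np.uint8);cv2.circle(m,tuple(int(v) for v in e+[0,15]),45,255,-1)
    hs=cv2.cvtColor(s,cv2.COLOR_BGR2HSV);k=cv2.inRange(hs,lo,(14,255,255))&m;k=cv2.morphologyEx(k,cv2.MORPH_OPEN,np.ones((3,3)))
    cs=cv2.findContours(k,0,1)[0]
    c=max(cs,key=cv2.contourArea);print("area",cv2.contourArea(c))
    c=c.reshape(-1,2)
    B=[c[np.argmin(c@[1.,-.35]+0)],c[np.argmax(c@[.3,1.])],c[np.argmax(c@[-.8,1.])]]
    for off in(-.04,-.02,0,.02,.04):
        out=[]
        for uv in B:
            cc,r=ray("side",[uv.astype(float)]);r=r[0];q=cc+((p+off*d-cc)@d)/(r@d)*r-p;out.append((uv.tolist(),round((q@l)*1000+3),round(q[2]*1000)))
        print(off,out)
    return s
E
python3 -c "
from h import *
s=hang();o=observe();print(o['gripper_width'],o['grip_force'])"
```

```text
area 872.0
-0.04 [([371, 298], -6, -12), ([394, 309], -56, -5), ([371, 298], -6, -12)]
-0.02 [([371, 298], 6, -38), ([394, 309], -46, -31), ([371, 298], 6, -38)]
0 [([371, 298], 18, -64), ([394, 309], -35, -57), ([371, 298], 18, -64)]
0.02 [([371, 298], 30, -91), ([394, 309], -25, -83), ([371, 298], 30, -91)]
0.04 [([371, 298], 42, -117), ([394, 309], -15, -109), ([371, 298], 42, -117)]
0.6926783345419053 8.05606484413147
```

Call:
play_rows([
  [-0.39, [0, 0, 0], 0],
  [-0.39, [0, 0, 0], 0],
  [-0.39, [0, 0, 0], 0],
  [-0.39, [0, 0, 0], 0],
])

```text
time_s: 20.55
position: [0.6251, -0.1088, 0.0861]
tcp_rot: [-3.142, -0.0, 0.399]
ft_force: [-0.9, -0.4, -2.0]
gripper_width: 0.699
grip_force: 6.0
```

```bash
python3 -c "
from h import *
s=hang();o=observe();print(o['gripper_width'],o['grip_force'])"
```

```text
area 858.0
-0.04 [([370, 296], -4, -8), ([394, 309], -56, -4), ([372, 298], -8, -10)]
-0.02 [([370, 296], 8, -34), ([394, 309], -46, -30), ([372, 298], 4, -36)]
0 [([370, 296], 21, -60), ([394, 309], -36, -56), ([372, 298], 16, -62)]
0.02 [([370, 296], 33, -86), ([394, 309], -25, -83), ([372, 298], 27, -89)]
0.04 [([370, 296], 45, -113), ([394, 309], -15, -109), ([372, 298], 39, -115)]
0.6974632850083375 6.04059599339962
```

Call:
play_rows([
  [-0.385, [0, 0, 0], 0],
  [-0.375, [0, 0, 0], 0],
  [-0.36, [0, 0, 0], 0],
  [-0.36, [0, 0, 0], 0],
])

```text
time_s: 21.1
position: [0.6251, -0.1089, 0.0861]
tcp_rot: [3.142, -0.0, 0.399]
ft_force: [-0.1, 0.3, -1.7]
gripper_width: 0.684
grip_force: 16.0
```

```bash
cat >> h.py <<'E'
O=np.array([.7055,.207]);Y=np.radians(10);RR=np.array([[np.cos(Y),-np.sin(Y)],[np.sin(Y),np.cos(Y)]])
def r2w(x,y): return O+RR@np.array([x,y])
def w2r(P): return (np.atleast_2d(P)[:,:2]-O)@RR
E
python3 - <<'E'
from h import *
T=np.array([(160,325),(290,298)])/5+[220,175];S=np.array([(268,275),(350,343)])/5+[260,155]
print((w2r(plane("top",T,.02))*1000).round(),(w2r(plane("side",S,.02))*1000).round())
# top edges: front tile top corners
print([ (np.round(w2r(p)*1000),p[2].round(3),e.round(4)) for p,e in [tri(np.array(a)/5+[220,175],np.array(b)/5+[260,155]) for a,b in(((102,177),(345,85)),((245,155),(432,152)),((108,95),(408,68)),((250,65),(497,135)))]])
E
```

```text
[[-68.  -2.]
 [-68. -60.]] [[-64.  -1.]
 [-63. -60.]]
[(array([[-24.,  -2.]]), np.float64(0.111), np.float64(0.0026)), (array([[-25., -61.]]), np.float64(0.11), np.float64(0.0063)), (array([[ 8., -9.]]), np.float64(0.111), np.float64(0.0003)), (array([[ 10., -68.]]), np.float64(0.108), np.float64(0.0006))]
```

Call:
play_rows([
  [-0.34, [0, 0, 0.4], 0],
  [-0.32, [0, 0, 0.8], 0],
  [-0.3, [0, 0, 1], 0],
  [-0.3, [0, 0, 1], 0],
])

```text
time_s: 21.6
position: [0.6258, -0.1089, 0.187]
tcp_rot: [3.141, -0.002, 0.399]
ft_force: [-0.1, 1.3, -2.4]
gripper_width: 0.674
grip_force: 21.8
```

Call:
play_rows([
  [-0.3, [0, 0.3, 0], -0.15],
  [-0.3, [0, 0.6, 0], -0.3],
  [-0.3, [0, 0.9, 0], -0.45],
  [-0.3, [0, 0.9, 0], -0.45],
])

```text
time_s: 22.1
position: [0.6242, -0.0148, 0.1835]
tcp_rot: [-3.14, 0.004, 0.179]
ft_force: [0.4, -0.8, -1.5]
gripper_width: 0.677
grip_force: 21.9
```

Call:
play_rows([
  [-0.3, [0, 0.3, 0], 0],
  [-0.3, [0, 0.6, 0], 0],
  [-0.3, [0, 0.9, 0], 0],
  [-0.3, [0, 0.9, 0], 0],
])

```text
time_s: 22.6
position: [0.6244, 0.0737, 0.1843]
tcp_rot: [-3.141, 0.002, 0.178]
ft_force: [0.3, 0.1, -0.7]
gripper_width: 0.674
grip_force: 22.0
```

Call:
play_rows([
  [-0.3, [0, 0.3, 0], 0],
  [-0.3, [0, 0.6, 0], 0],
  [-0.3, [-0.03, 0.9, 0], 0],
  [-0.3, [-0.03, 0.9, 0], 0],
])

```text
time_s: 23.1
position: [0.6214, 0.1628, 0.1847]
tcp_rot: [-3.141, 0.002, 0.177]
ft_force: [-0.1, -0.1, -1.0]
gripper_width: 0.674
grip_force: 22.0
```

```bash
python3 -c "
from h import *
s=hang();o=observe();print(o['position'],o['tcp_rot'],w2r(o['position'][:2])*1000);crop('g7',s,270,120,140,140,4)"
```

```text
area 1832.5
-0.04 [([313, 210], -53, -74), ([325, 218], -92, -69), ([318, 215], -69, -76)]
-0.02 [([313, 210], -27, -102), ([325, 218], -68, -96), ([318, 215], -44, -104)]
0 [([313, 210], -1, -130), ([325, 218], -43, -124), ([318, 215], -19, -132)]
0.02 [([313, 210], 25, -157), ([325, 218], -19, -151), ([318, 215], 6, -160)]
0.04 [([313, 210], 51, -185), ([325, 218], 6, -179), ([318, 215], 32, -187)]
[0.62168339 0.16056444 0.18506829] [3.14057794e+00 1.50304290e-03 1.74865197e-01] [[-90.6066939  -31.17549882]]
```

View pics/g7.png

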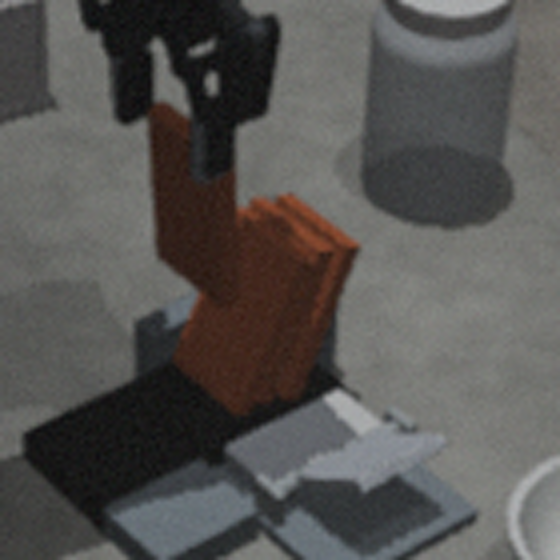

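Call:
play_rows([
  [-0.3, [0, 0, -0.3], 0],
  [-0.3, [0, 0, -0.6], 0],
  [-0.3, [0, 0, -0.68], 0],
  [-0.3, [0, 0, -0.7], 0],
  [-0.3, [0, 0, -0.7], 0],
])

```text
time_s: 23.78
position: [0.6229, 0.1605, 0.1171]
tcp_rot: [3.141, -0.002, 0.173]
ft_force: [-0.3, -0.5, -0.8]
gripper_width: 0.676
grip_force: 22.2
```

Run:
```python
from h import *
o=observe();p=np.array(o["position"]);d=np.r_[RR[:,0],0];l=np.r_[RR[:,1],0]
for off in(-10,0,10,20):
  for uv in((310,183.7),(328.7,196.2)):
    P=np.array([p[0],p[1],0.185])+off/1e3*d;c,r=ray("side",[uv]);r=r[0];q=c+((P-c)@d)/(r@d)*r-P;print(off,round(q@l*1000+3),round(q[2]*1000))
```

```text
-10 1 -53
-10 -62 -45
0 14 -65
0 -50 -58
10 28 -78
10 -38 -71
20 41 -91
20 -26 -83
```

Call:
play_rows([
  [-0.3, [0, 0, -0.1], 0],
  [-0.3, [0, 0, -0.14], 0],
  [-0.3, [0, 0, -0.14], 0],
  [-0.3, [0, 0, -0.14], 0],
])

```text
time_s: 24.28
position: [0.6229, 0.1614, 0.1029]
tcp_rot: [-3.141, -0.002, 0.174]
ft_force: [-0.3, 1.0, 6.9]
gripper_width: 0.682
grip_force: 23.1
```

Call:
play_rows([
  [-0.3, [0, 0, -0.03], 0],
  [-0.3, [0, 0, -0.03], 0],
  [-0.3, [0, 0, -0.03], 0],
])

```text
time_s: 24.65
position: [0.6251, 0.1618, 0.1025]
tcp_rot: [-3.14, -0.006, 0.174]
ft_force: [-1.8, 1.4, 18.8]
gripper_width: 0.679
grip_force: 25.0
```

Call:
play_rows([
  [-0.3, [0, 0, 0.03], 0],
  [-0.3, [0.1, 0.02, 0.03], 0],
  [-0.3, [0.2, 0.035, 0.03], 0],
  [-0.3, [0.3, 0.05, 0.03], 0],
  [-0.3, [0.3, 0.05, 0.03], 0],
])

```text
time_s: 25.28
position: [0.6525, 0.1663, 0.1016]
tcp_rot: [3.141, 0.0, 0.174]
ft_force: [0.9, 0.3, 2.4]
gripper_width: 0.672
grip_force: 22.8
```

Run:
```python
from h import *
s=capture("side");t=capture("top")
cv2.imwrite("pics/g8.png",np.hstack([cv2.resize(s[130:250,265:385],(400,400)),cv2.resize(t[170:300,220:350],(400,400))]))
```

```text
(no output)
```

View pics/g8.png

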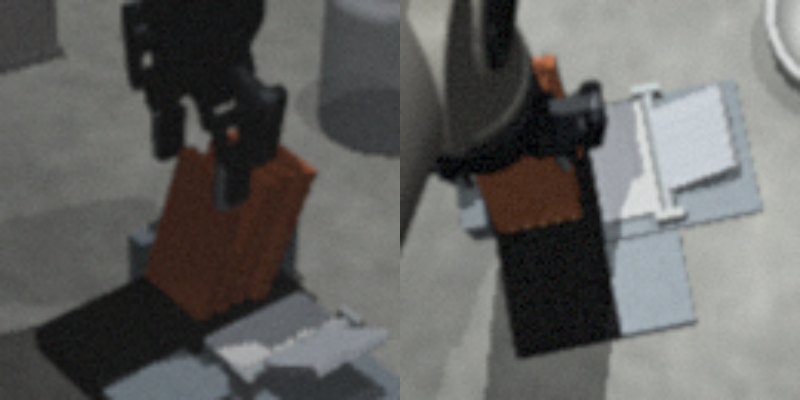

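Call:
play_rows([
  [-0.45, [0, 0, 0], 0],
  [-0.55, [0, 0, 0], 0],
  [-0.55, [0, 0, 0], 0],
  [-0.55, [0, 0, 0.5], 0],
  [-0.55, [0, 0, 1], 0],
])

```text
time_s: 26.0
position: [0.6516, 0.1659, 0.2028]
tcp_rot: [3.141, 0.001, 0.174]
ft_force: [0.4, -0.4, -0.7]
gripper_width: 0.774
grip_force: 0.0
```

Call:
play_rows([
  [-0.55, [-0.3, -0.6, 0], 0.2],
  [-0.55, [-0.6, -1, 0], 0.5],
  [-0.55, [-0.6, -1, 0], 0.6],
  [-0.55, [-0.6, -1, 0], 0.6],
])

```text
time_s: 26.5
position: [0.592, 0.0659, 0.2024]
tcp_rot: [-3.141, -0.001, 0.472]
ft_force: [0.1, 0.1, -0.3]
gripper_width: 0.776
grip_force: 0.0
```

Call:
play_rows([
  [-0.55, [-0.2, -0.6, 0], 0],
  [-0.55, [-0.4, -1, 0], 0],
  [-0.55, [-0.4, -1, 0], 0],
])

```text
time_s: 26.88
position: [0.5509, -0.0373, 0.2024]
tcp_rot: [3.141, 0.0, 0.467]
ft_force: [0.3, 0.4, 0.0]
gripper_width: 0.772
grip_force: 0.0
```

```bash
cat >> h.py <<'E'
def tiles():
    for n in("side","top"):
        im=capture(n)
        for c in blobs(im,(3,110,40),(14,255,255),300):
            u=cv2.minAreaRect(c)[0]
            if n=="top" or u[0]<450: r=rect(n,c,.012);print(n,np.round(u),cv2.contourArea(c),np.round(r[0]),np.round(r[1]),round(r[2],1))
E
python3 - <<'E'
from h import *
tiles()
t=capture("top")
for c in blobs(t,(0,60,15),(14,255,90),300): r=rect("top",c,.055);print("off",np.round(r[0]),np.round(r[1]),r[2])
# row contour in rack coords
for c in blobs(t,(3,110,40),(14,255,255),300):
    if cv2.minAreaRect(c)[0][0]<300:
        a=cv2.approxPolyDP(c,3,True).reshape(-1,2).astype(float)
        for z in(.02,.12): print(z,(w2r(plane("top",a,z))*1000).round().tolist())
o=observe();print(o["position"],o["tcp_rot"])
E
```

```text
side [372. 437.] 2174.5 [ 474. -339.] [103.  61.] 26.3
side [190.  43.] 1659.0 [ 679. 1167.] [614. 260.] 78.6
side [328. 208.] 723.0 [679. 206.] [138.  74.] 60.7
side [210.  66.] 695.0 [665. 980.] [185. 159.] 89.9
side [253.  60.] 441.0 [817. 949.] [179. 151.] 43.2
side [ 60. 102.] 405.5 [225. 955.] [153. 127.] 79.8
top [260. 217.] 1635.5 [693. 178.] [124.  81.] 11.2
top [513. 119.] 1414.5 [ 915. -417.] [ 53. 182.] 8.7
top [498. 308.] 1196.5 [ 477. -334.] [99. 60.] 26.7
top [542. 140.] 770.5 [ 862. -482.] [ 36. 151.] 8.3
0.02 [[41.0, -59.0], [41.0, -2.0], [23.0, 12.0], [-79.0, 2.0], [-80.0, -58.0], [-25.0, -68.0]]
0.12 [[6.0, -67.0], [6.0, -16.0], [-11.0, -3.0], [-102.0, -12.0], [-103.0, -66.0], [-53.0, -75.0]]
[ 0.55297034 -0.03226532  0.20202564] [-3.14156309e+00 -4.05637030e-04  4.75290565e-01]
```

Call:
play_rows([
  [-0.6, [-0.1, -0.5, 0], -0.03],
  [-0.6, [-0.2, -1, 0], -0.03],
  [-0.6, [-0.2, -1, 0], -0.03],
])

```text
time_s: 27.4
position: [0.5318, -0.1369, 0.2024]
tcp_rot: [3.14, 0.0, 0.454]
ft_force: [0.3, 0.8, -0.8]
gripper_width: 0.803
grip_force: 0.0
```

Call:
play_rows([
  [-0.6, [-0.1, -0.5, 0], 0],
  [-0.6, [-0.2, -1, 0], 0],
  [-0.6, [-0.2, -1, 0], 0],
])

```text
time_s: 27.78
position: [0.5119, -0.2367, 0.2024]
tcp_rot: [3.14, 0.001, 0.454]
ft_force: [0.4, 0.9, -1.1]
gripper_width: 0.798
grip_force: 0.0
```

Call:
play_rows([
  [-0.6, [-0.04, -0.5, -0.3], 0],
  [-0.6, [-0.04, -0.85, -0.7], 0],
  [-0.6, [-0.04, -0.85, -1], 0],
  [-0.6, [-0.04, -0.85, -1], 0],
])

```text
time_s: 28.28
position: [0.5083, -0.3158, 0.0995]
tcp_rot: [-3.137, 0.003, 0.461]
ft_force: [0.1, 1.0, 0.7]
gripper_width: 0.799
grip_force: 0.0
```

Call:
play_rows([
  [-0.6, [0, 0, -0.4], 0],
  [-0.6, [0, 0, -0.7], 0],
  [-0.6, [0, 0, -0.75], 0],
  [-0.6, [0, 0, -0.75], 0],
])

```text
time_s: 28.78
position: [0.5096, -0.3184, 0.0283]
tcp_rot: [3.141, -0.001, 0.46]
ft_force: [-0.2, 0.3, 0.5]
gripper_width: 0.8
grip_force: 0.0
```

Position is good, so I'll go down to −6 mm, close gently to about 20 N and lift.

Call:
play_rows([
  [-0.6, [0, 0, -0.2], 0],
  [-0.6, [0, 0, -0.33], 0],
  [-0.6, [0, 0, -0.33], 0],
])

```text
time_s: 29.15
position: [0.5073, -0.3183, -0.0071]
tcp_rot: [-3.14, 0.001, 0.459]
ft_force: [-0.6, -0.7, -0.0]
gripper_width: 0.797
grip_force: 0.0
```

Call:
play_rows([
  [-0.45, [0, 0, 0], 0],
  [-0.38, [0, 0, 0], 0],
  [-0.37, [0, 0, 0], 0],
  [-0.37, [0, 0, 0], 0],
], squeeze=20)

```text
time_s: 29.65
position: [0.5083, -0.3193, -0.0054]
tcp_rot: [3.141, -0.0, 0.458]
ft_force: [-1.3, -0.1, 4.9]
gripper_width: 0.693
grip_force: 21.3
```

Call:
play_rows([
  [-0.37, [0, 0, 0.2], 0],
  [-0.37, [0, 0, 0.4], 0],
  [-0.37, [0, 0, 0.7], 0],
  [-0.37, [0, 0, 1], 0],
  [-0.37, [0, 0, 1], 0],
])

```text
time_s: 30.28
position: [0.5098, -0.3199, 0.0974]
tcp_rot: [3.137, -0.004, 0.459]
ft_force: [0.4, -0.4, -1.9]
gripper_width: 0.694
grip_force: 22.3
```

Call:
play_rows([
  [-0.38, [0, 0, 0.1], 0],
  [-0.385, [0, 0, 0.1], 0],
  [-0.385, [0, 0, 0.1], 0],
  [-0.385, [0, 0, 0.1], 0],
])

```text
time_s: 30.78
position: [0.5078, -0.3187, 0.1035]
tcp_rot: [-3.141, 0.001, 0.459]
ft_force: [-0.3, 0.5, -2.1]
gripper_width: 0.693
grip_force: 21.8
```

Call:
play_rows([
  [-0.395, [0, 0, 0], 0],
  [-0.395, [0, 0, 0], 0],
  [-0.395, [0, 0, 0], 0],
])

```text
time_s: 31.15
position: [0.5081, -0.3189, 0.1041]
tcp_rot: [3.142, 0.0, 0.459]
ft_force: [-0.2, 0.7, -1.3]
gripper_width: 0.696
grip_force: 11.9
```

Call:
play_rows([
  [-0.398, [0, 0, 0], 0],
  [-0.398, [0, 0, 0], 0],
])

```text
time_s: 31.4
position: [0.5081, -0.3188, 0.1041]
tcp_rot: [3.142, -0.0, 0.459]
ft_force: [0.0, 0.1, -1.4]
gripper_width: 0.695
grip_force: 7.4
```

Call:
play_rows([
  [-0.4, [0, 0, 0], 0],
  [-0.4, [0, 0, 0], 0],
])

```text
time_s: 31.65
position: [0.508, -0.3189, 0.1041]
tcp_rot: [-3.142, 0.0, 0.459]
ft_force: [-0.3, 0.3, -1.3]
gripper_width: 0.7
grip_force: 4.0
```

```bash
python3 -c "
from h import *
s=hang()"
```

```text
area 2123.5
-0.04 [([359, 416], 28, -60), ([390, 435], -29, -57), ([359, 416], 28, -60)]
-0.02 [([359, 416], 39, -98), ([390, 435], -21, -95), ([359, 416], 39, -98)]
0 [([359, 416], 49, -137), ([390, 435], -13, -133), ([359, 416], 49, -137)]
0.02 [([359, 416], 59, -175), ([390, 435], -5, -172), ([359, 416], 59, -175)]
0.04 [([359, 416], 70, -213), ([390, 435], 2, -210), ([359, 416], 70, -213)]
```

Call:
play_rows([
  [-0.4, [0, 0, -0.1], 0],
  [-0.4, [0, 0, -0.1], 0],
  [-0.398, [0, 0, -0.1], 0],
])

```text
time_s: 32.08
position: [0.5078, -0.3189, 0.0939]
tcp_rot: [-3.141, 0.001, 0.459]
ft_force: [0.3, 0.2, -1.4]
gripper_width: 0.7
grip_force: 3.8
```

```bash
python3 -c "
from h import *
s=hang()"
```

```text
area 1733.5
-0.04 [([365, 413], 18, -30), ([395, 432], -36, -30), ([368, 416], 12, -33)]
-0.02 [([365, 413], 28, -68), ([395, 432], -28, -67), ([368, 416], 22, -71)]
0 [([365, 413], 38, -105), ([395, 432], -21, -105), ([368, 416], 32, -109)]
0.02 [([365, 413], 48, -143), ([395, 432], -14, -142), ([368, 416], 41, -146)]
0.04 [([365, 413], 58, -180), ([395, 432], -6, -180), ([368, 416], 51, -184)]
```

Call:
play_rows([
  [-0.39, [0, 0, 0.05], 0],
  [-0.38, [0, 0, 0.3], 0],
  [-0.36, [0, 0, 0.6], 0],
  [-0.33, [0, 0, 0.96], 0],
  [-0.3, [0, 0, 0.96], 0],
])

```text
time_s: 32.75
position: [0.5096, -0.3203, 0.1933]
tcp_rot: [3.137, -0.004, 0.458]
ft_force: [0.7, -0.2, -1.8]
gripper_width: 0.681
grip_force: 21.9
```

Call:
play_rows([
  [-0.3, [0.1, 0.4, 0], -0.2],
  [-0.3, [0.2, 0.8, 0], -0.4],
  [-0.3, [0.26, 0.96, 0], -0.57],
  [-0.3, [0.26, 0.96, 0], -0.57],
])

```text
time_s: 33.25
position: [0.5344, -0.2209, 0.1892]
tcp_rot: [-3.141, 0.001, 0.178]
ft_force: [0.8, -0.5, -1.1]
gripper_width: 0.686
grip_force: 22.0
```

Call:
play_rows([
  [-0.3, [0.13, 0.5, 0], 0],
  [-0.3, [0.26, 0.96, 0], 0],
  [-0.3, [0.26, 0.96, 0], 0],
])

```text
time_s: 33.62
position: [0.5611, -0.1234, 0.1893]
tcp_rot: [-3.14, 0.0, 0.181]
ft_force: [0.0, 0.2, -0.7]
gripper_width: 0.686
grip_force: 22.1
```

Call:
play_rows([
  [-0.3, [0.13, 0.5, 0], 0],
  [-0.3, [0.26, 0.96, 0], 0],
  [-0.3, [0.26, 0.96, 0], 0],
])

```text
time_s: 34.0
position: [0.587, -0.0279, 0.1895]
tcp_rot: [-3.141, 0.0, 0.181]
ft_force: [-0.1, -0.6, -0.7]
gripper_width: 0.685
grip_force: 22.1
```

Call:
play_rows([
  [-0.3, [0.13, 0.5, 0], 0],
  [-0.3, [0.26, 0.96, 0], 0],
  [-0.3, [0.26, 0.96, 0], 0],
])

```text
time_s: 34.38
position: [0.6129, 0.0677, 0.1894]
tcp_rot: [-3.141, -0.0, 0.18]
ft_force: [0.1, -1.5, -2.0]
gripper_width: 0.687
grip_force: 22.2
```

Call:
play_rows([
  [-0.3, [0.13, 0.5, 0], 0],
  [-0.3, [0.25, 0.96, 0], 0],
  [-0.3, [0.25, 0.96, 0], 0],
  [-0.3, [0.25, 0.96, 0], 0],
])

```text
time_s: 34.88
position: [0.6372, 0.1577, 0.1901]
tcp_rot: [3.14, 0.0, 0.171]
ft_force: [-0.1, -1.0, -1.2]
gripper_width: 0.687
grip_force: 22.2
```

```bash
python3 -c "
from h import *
o=observe();print(o['position'],o['tcp_rot'],w2r(o['position'][:2])*1000);s=hang();crop('h1',s,270,120,140,140,4)"
```

```text
[0.63719787 0.15770356 0.19008434] [3.13975429e+00 4.29430441e-04 1.71285762e-01] [[-75.82470638 -36.68697304]]
area 2126.5
-0.04 [([309, 213], -12, -118), ([333, 215], -93, -68), ([309, 213], -12, -118)]
-0.02 [([309, 213], 14, -146), ([333, 215], -69, -95), ([309, 213], 14, -146)]
0 [([309, 213], 41, -175), ([333, 215], -45, -121), ([309, 213], 41, -175)]
0.02 [([309, 213], 68, -203), ([333, 215], -21, -148), ([309, 213], 68, -203)]
0.04 [([309, 213], 95, -232), ([333, 215], 3, -175), ([309, 213], 95, -232)]
```

View pics/h1.png

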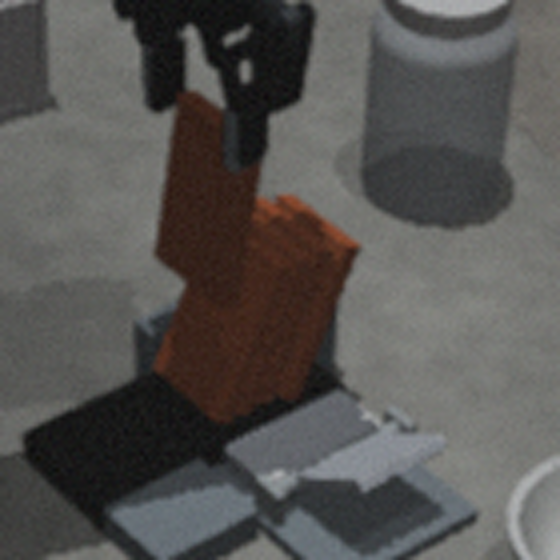

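Call:
play_rows([
  [-0.3, [-0.19, 0.025, 0], 0],
  [-0.3, [-0.19, 0.025, -0.3], 0],
  [-0.3, [-0.19, 0.025, -0.6], 0],
  [-0.3, [-0.19, 0.025, -0.8], 0],
  [-0.3, [-0.19, 0.025, -0.8], 0],
])

```text
time_s: 35.55
position: [0.6173, 0.1621, 0.1091]
tcp_rot: [3.141, 0.002, 0.172]
ft_force: [-0.6, -0.0, -2.2]
gripper_width: 0.689
grip_force: 22.3
```

Call:
play_rows([
  [-0.3, [0, 0, -0.06], 0],
  [-0.3, [0, 0, -0.06], 0],
  [-0.3, [0, 0, -0.06], 0],
])

```text
time_s: 35.92
position: [0.6185, 0.1637, 0.1047]
tcp_rot: [-3.141, -0.001, 0.174]
ft_force: [-0.3, -0.7, -1.4]
gripper_width: 0.687
grip_force: 22.3
```

Call:
play_rows([
  [-0.3, [0, 0, -0.03], 0],
  [-0.3, [0, 0, -0.04], 0],
  [-0.3, [0, 0, -0.04], 0],
])

```text
time_s: 36.3
position: [0.6193, 0.1639, 0.1011]
tcp_rot: [-3.141, -0.003, 0.174]
ft_force: [0.1, -0.5, 3.7]
gripper_width: 0.689
grip_force: 22.8
```

Call:
play_rows([
  [-0.3, [0, -0.03, 0.02], 0],
  [-0.3, [0.1, -0.015, 0.02], 0],
  [-0.3, [0.2, 0, 0.02], 0],
  [-0.3, [0.3, 0.02, 0.02], 0],
  [-0.3, [0.3, 0.02, 0.02], 0],
])

```text
time_s: 36.92
position: [0.6488, 0.1657, 0.1018]
tcp_rot: [3.141, 0.0, 0.174]
ft_force: [-0.6, -0.6, -0.1]
gripper_width: 0.684
grip_force: 22.6
```

Call:
play_rows([
  [-0.45, [0, 0, 0], 0],
  [-0.55, [0, 0, 0], 0],
  [-0.55, [0, 0, 0], 0],
  [-0.55, [0, 0, 0.5], 0],
  [-0.55, [0, 0, 1], 0],
])

```text
time_s: 37.55
position: [0.6477, 0.1656, 0.203]
tcp_rot: [3.141, 0.001, 0.174]
ft_force: [0.6, -0.4, 1.5]
gripper_width: 0.774
grip_force: 0.0
```

Call:
play_rows([
  [-0.2, [-0.5, -0.3, 0], 0],
  [0.2, [-1, -0.3, 0], 0],
  [0.6, [-1, -0.3, 0], 0],
  [1, [-1, -0.3, 0], 0],
  [1, [-1, -0.3, 0], 0],
])

```text
time_s: 38.17
position: [0.5493, 0.1358, 0.2024]
tcp_rot: [3.141, -0.001, 0.174]
ft_force: [0.6, 0.2, -0.4]
gripper_width: -0.002
grip_force: 0.0
```

```bash
cat >> h.py <<'E'
def row():
    for n in("top","side"):
        im=capture(n)
        for c in blobs(im,(3,110,40),(14,255,255),300):
            u=cv2.minAreaRect(c)[0]
            if 230<u[0]<350 and 150<u[1]<260:
                a=cv2.approxPolyDP(c,2.5,True).reshape(-1,2).astype(float);print(n,a.astype(int).tolist())
                for z in(.02,.12): print(z,(w2r(plane(n,a,z))*1000).round().tolist())
    o=observe();print(np.round(o["position"],4),o["tcp_rot"][2],"rack",(w2r(o["position"])*1000).round(1))
E
python3 -c "
from h import *
row()"
```

```text
side [[343, 169], [319, 176], [305, 215], [318, 226], [332, 222], [335, 216], [342, 218], [358, 180]]
0.02 [[91.0, 81.0], [25.0, 94.0], [-91.0, -3.0], [-90.0, -51.0], [-56.0, -59.0], [-38.0, -47.0], [-30.0, -62.0], [91.0, 24.0]]
0.12 [[1.0, -22.0], [-58.0, -10.0], [-160.0, -96.0], [-159.0, -138.0], [-129.0, -146.0], [-113.0, -135.0], [-106.0, -148.0], [1.0, -72.0]]
[0.5491 0.1355 0.2022] 0.17364339034573018 rack [[-166.5  -43.2]]
```

Call:
play_rows([
  [1, [0.2, 0.05, -0.4], 0],
  [1, [0.2, 0.05, -0.8], 0],
  [1, [0.2, 0.05, -1], 0],
  [1, [0.2, 0.05, -1], 0],
])

```text
time_s: 38.78
position: [0.5676, 0.1401, 0.1012]
tcp_rot: [3.141, 0.002, 0.173]
ft_force: [0.3, 0.9, 0.6]
gripper_width: 0.0
grip_force: 0.0
```

Call:
play_rows([
  [1, [0, 0, -0.4], 0],
  [1, [0, 0, -0.6], 0],
  [1, [0, 0, -0.62], 0],
  [1, [0, 0, -0.62], 0],
])

```text
time_s: 39.28
position: [0.569, 0.1407, 0.0412]
tcp_rot: [-3.142, -0.002, 0.174]
ft_force: [-0.1, -0.0, 0.6]
gripper_width: 0.002
grip_force: 0.0
```

Call:
play_rows([
  [1, [0, 0, -0.03], 0],
  [1, [0, 0, -0.05], 0],
  [1, [0, 0, -0.05], 0],
])

```text
time_s: 39.65
position: [0.5681, 0.1407, 0.0352]
tcp_rot: [-3.142, -0.0, 0.174]
ft_force: [0.4, -0.7, -0.5]
gripper_width: 0.001
grip_force: 0.0
```

Call:
play_rows([
  [1, [0, 0, -0.03], 0],
  [1, [0, 0, -0.05], 0],
  [1, [0, 0, -0.05], 0],
])

```text
time_s: 40.02
position: [0.5679, 0.1406, 0.0299]
tcp_rot: [3.141, 0.0, 0.174]
ft_force: [0.3, -1.1, 1.4]
gripper_width: 0.003
grip_force: 0.0
```

Call:
play_rows([
  [1, [0, 0, -0.03], 0],
  [1, [0, 0, -0.04], 0],
  [1, [0, 0, -0.04], 0],
])

```text
time_s: 40.4
position: [0.5681, 0.1406, 0.026]
tcp_rot: [3.141, 0.0, 0.174]
ft_force: [0.0, -0.4, -0.4]
gripper_width: -0.002
grip_force: 0.0
```

Call:
play_rows([
  [1, [0, 0, -0.02], 0],
  [1, [0, 0, -0.04], 0],
  [1, [0, 0, -0.04], 0],
])

```text
time_s: 40.78
position: [0.568, 0.1407, 0.0219]
tcp_rot: [3.142, 0.0, 0.174]
ft_force: [-0.4, 0.3, -0.7]
gripper_width: -0.002
grip_force: 0.0
```

Call:
play_rows([
  [1, [0, 0, -0.02], 0],
  [1, [0, 0, -0.03], 0],
  [1, [0, 0, -0.03], 0],
])

```text
time_s: 41.15
position: [0.5681, 0.1406, 0.019]
tcp_rot: [3.142, 0.0, 0.174]
ft_force: [-0.7, -0.1, 0.1]
gripper_width: 0.004
grip_force: 0.0
```

Call:
play_rows([
  [1, [0, 0, -0.02], 0],
  [1, [0, 0, -0.03], 0],
  [1, [0, 0, -0.03], 0],
])

```text
time_s: 41.52
position: [0.5681, 0.1406, 0.016]
tcp_rot: [3.142, 0.0, 0.174]
ft_force: [-0.0, 0.1, 0.1]
gripper_width: 0.0
grip_force: 0.0
```

Run:
```python
from h import *
s=capture("side");t=capture("top");cv2.imwrite("pics/h2.png",np.hstack([cv2.resize(s[130:270,240:380],(400,400)),cv2.resize(t[170:310,220:360],(400,400))]))
o=observe();print(np.round(o['qpos'],3).tolist(),np.round(o['position'],4),np.round(o['ft_force'],1))
```

```text
[-0.856, 0.728, 0.699, 1.952, -0.705, 0.722, -1.125] [0.5681 0.1406 0.0161] [ 0.4  0.4 -0.1]
```

View pics/h2.png

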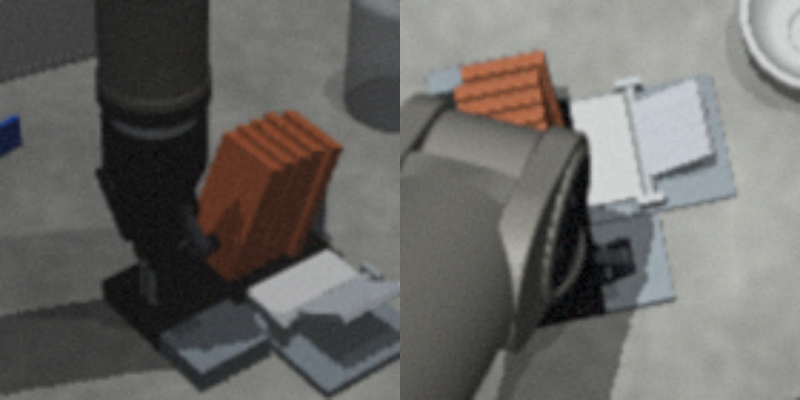

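Call:
play_rows([
  [1, [0, 0, -0.02], 0],
  [1, [0, 0, -0.03], 0],
  [1, [0, 0, -0.03], 0],
])

```text
time_s: 42.0
position: [0.5681, 0.1406, 0.0131]
tcp_rot: [3.142, 0.0, 0.174]
ft_force: [0.6, 0.9, 0.3]
gripper_width: 0.004
grip_force: 0.0
```

Call:
play_rows([
  [1, [0, 0, -0.02], 0],
  [1, [0, 0, -0.03], 0],
  [1, [0, 0, -0.03], 0],
])

```text
time_s: 42.38
position: [0.5682, 0.1406, 0.0128]
tcp_rot: [-3.139, 0.0, 0.173]
ft_force: [-10.0, -0.0, 30.4]
gripper_width: -0.002
grip_force: 15.3
```

Call:
play_rows([
  [1, [0, 0, 0.34], 0],
  [1, [0.17, 0.09, 0.34], 0],
  [1, [0.34, 0.18, 0.34], 0],
  [1, [0.34, 0.18, 0.34], 0],
])

```text
time_s: 42.88
position: [0.6029, 0.1594, 0.0441]
tcp_rot: [3.141, -0.001, 0.175]
ft_force: [-0.4, -0.7, 0.7]
gripper_width: -0.003
grip_force: 0.0
```

Call:
play_rows([
  [1, [0.05, 0.01, 0], 0],
  [1, [0.1, 0.02, 0], 0],
  [1, [0.15, 0.03, 0], 0],
  [1, [0.2, 0.035, 0], 0],
  [1, [0.25, 0.045, 0], 0],
])

```text
time_s: 43.5
position: [0.621, 0.162, 0.0434]
tcp_rot: [-3.139, 0.014, 0.173]
ft_force: [-27.4, -2.6, 24.8]
gripper_width: -0.002
grip_force: 17.8
```

```bash
python3 -c "
from h import *
row()"
```

```text
side [[343, 169], [328, 172], [328, 183], [336, 193], [322, 201], [313, 215], [305, 212], [319, 226], [344, 218], [358, 180]]
0.02 [[91.0, 81.0], [53.0, 94.0], [25.0, 59.0], [16.0, 17.0], [-29.0, 13.0], [-76.0, -14.0], [-84.0, 5.0], [-88.0, -52.0], [-26.0, -64.0], [91.0, 24.0]]
0.12 [[1.0, -22.0], [-33.0, -11.0], [-57.0, -42.0], [-65.0, -79.0], [-105.0, -82.0], [-147.0, -106.0], [-154.0, -89.0], [-157.0, -140.0], [-102.0, -151.0], [1.0, -72.0]]
[0.6209 0.162  0.0436] 0.1731795591023393 rack [[-91.1 -29.6]]
```

Two-panel view: all five tiles are in the rack, leaning together (left panel, around (265,200)). The shut fingertips are at the floor, about (148,300). Pushing at 32 mm height jams the row, so I'll push low with the gripped offcut instead. Backing off and locating it.

Call:
play_rows([
  [1, [-0.3, -0.05, 0], 0],
  [1, [-0.3, -0.05, 0.5], 0],
  [0.5, [-0.3, -0.05, 1], 0],
  [-0.2, [-0.6, -0.6, 1], 0],
  [-0.55, [-0.6, -0.6, 1], 0],
])

```text
time_s: 44.22
position: [0.5653, 0.0981, 0.1449]
tcp_rot: [3.141, 0.001, 0.166]
ft_force: [-0.1, 0.7, -0.3]
gripper_width: 0.634
grip_force: 0.0
```

Call:
play_rows([
  [-0.5, [0, -0.5, 0.4], 0],
  [-0.4, [0, -1, 0.4], 0],
  [-0.4, [0, -1, 0.4], 0],
])

```text
time_s: 44.6
position: [0.5672, -0.0017, 0.1851]
tcp_rot: [3.14, -0.002, 0.166]
ft_force: [-0.2, 1.4, -0.5]
gripper_width: 0.699
grip_force: 0.0
```

```bash
cat >> h.py <<'E'
def off(z=.055):
    for n in("top","side"):
        im=capture(n)
        for c in blobs(im,(0,60,12),(16,255,95),250):
            r=rect(n,c,z)
            if max(r[1])<110 and .35<r[0][0]/1000<.7 and abs(r[0][1])<300: print(n,[round(v) for v in cv2.minAreaRect(c)[0]],np.round(r[0]),np.round(r[1]),round(r[2],1))
E
python3 -c "
from h import *
row();off()"
```

```text
top [[269, 189], [243, 193], [239, 201], [242, 222], [253, 250], [279, 245], [275, 223], [278, 216]]
0.02 [[39.0, -59.0], [41.0, 0.0], [25.0, 12.0], [-24.0, 13.0], [-91.0, -1.0], [-91.0, -58.0], [-41.0, -58.0], [-27.0, -68.0]]
0.12 [[4.0, -66.0], [6.0, -14.0], [-9.0, -3.0], [-53.0, -2.0], [-112.0, -14.0], [-113.0, -66.0], [-68.0, -66.0], [-55.0, -74.0]]
side [[324, 182], [321, 198], [309, 202], [305, 215], [319, 227], [331, 221], [328, 218], [331, 217], [331, 195]]
0.02 [[20.0, 68.0], [-24.0, 23.0], [-55.0, 29.0], [-91.0, -3.0], [-90.0, -55.0], [-56.0, -55.0], [-55.0, -43.0], [-47.0, -44.0], [2.0, 18.0]]
0.12 [[-62.0, -34.0], [-101.0, -73.0], [-128.0, -68.0], [-160.0, -96.0], [-159.0, -142.0], [-129.0, -142.0], [-128.0, -131.0], [-121.0, -133.0], [-78.0, -78.0]]
[0.5673 0.0032 0.184 ] 0.17256176444498195 rack [[-171.5 -176.7]]
top [366, 326] [449. -45.] [68. 48.] 7.2
side [281, 302] [446. -50.] [71. 54.] 8.2
```

Call:
play_rows([
  [-0.5, [-0.5, -0.3, 0], -0.08],
  [-0.5, [-0.9, -0.52, 0], -0.08],
  [-0.5, [-0.9, -0.52, -0.3], -0.08],
  [-0.5, [-0.9, -0.52, -0.6], -0.08],
  [-0.5, [-0.9, -0.52, -0.6], -0.08],
])

```text
time_s: 45.42
position: [0.4758, -0.0477, 0.1226]
tcp_rot: [3.142, 0.004, 0.136]
ft_force: [-0.2, -0.3, 0.5]
gripper_width: 0.748
grip_force: 0.0
```

Call:
play_rows([
  [-0.5, [-0.4, 0, 0], 0],
  [-0.5, [-0.4, 0, -0.2], 0],
  [-0.5, [-0.4, 0, -0.4], 0],
  [-0.5, [-0.4, 0, -0.4], 0],
])

```text
time_s: 45.92
position: [0.4372, -0.0484, 0.0842]
tcp_rot: [3.141, 0.001, 0.135]
ft_force: [0.2, -0.1, 0.7]
gripper_width: 0.752
grip_force: 0.0
```

```bash
python3 -c "
from h import *
o=observe();print(o['position'],o['tcp_rot'],o['gripper_width'])"
```

```text
[ 0.43716702 -0.04842042  0.08419788] [3.14142576e+00 1.16036298e-03 1.34680796e-01] 0.7523773592530955
```

Call:
play_rows([
  [-0.5, [0, 0, -0.3], 0],
  [-0.5, [0, 0, -0.6], 0],
  [-0.5, [0, 0, -0.62], 0],
  [-0.5, [0, 0, -0.62], 0],
])

```text
time_s: 46.42
position: [0.4381, -0.049, 0.0233]
tcp_rot: [3.141, -0.001, 0.134]
ft_force: [-0.1, -0.8, 0.1]
gripper_width: 0.752
grip_force: 0.0
```

Call:
play_rows([
  [-0.3, [0, 0, 0], 0],
  [-0.1, [0, 0, 0], 0],
  [0.1, [0, 0, 0], 0],
  [0.1, [0, 0, 0], 0],
  [0.1, [0, 0, 0], 0],
], squeeze=50)

```text
time_s: 47.05
position: [0.438, -0.0486, 0.0234]
tcp_rot: [-3.141, -0.002, 0.134]
ft_force: [-3.3, 1.0, 12.2]
gripper_width: 0.576
grip_force: 50.1
```

Call:
play_rows([
  [0.1, [0, 0, 0.3], 0],
  [0.1, [0, 0, 0.6], 0],
  [0.1, [0.3, 0.2, 1], 0],
  [0.1, [0.5, 0.4, 1], 0],
  [0.1, [0.5, 0.4, 1], 0],
])

```text
time_s: 47.68
position: [0.4888, -0.0067, 0.1229]
tcp_rot: [-3.141, -0.002, 0.138]
ft_force: [-0.0, -0.8, -2.0]
gripper_width: 0.576
grip_force: 54.5
```

```bash
python3 -c "
from h import *
o=observe();print(o['position'],o['tcp_rot'],o['gripper_width']);off(.13)"
```

```text
[ 0.48878422 -0.00674292  0.12288104] [-3.1414043e+00 -2.0265673e-03  1.3771011e-01] 0.5758578074725128
```

Call:
play_rows([
  [0.1, [0.3, 0.4, 0], 0.07],
  [0.1, [0.4, 0.8, 0], 0.07],
  [0.1, [0.4, 0.8, 0], 0.07],
])

```text
time_s: 48.15
position: [0.5269, 0.0738, 0.1215]
tcp_rot: [-3.141, 0.001, 0.173]
ft_force: [-0.8, 0.2, -2.9]
gripper_width: 0.574
grip_force: 54.5
```

Call:
play_rows([
  [0.1, [0.34, 0.4, 0], 0],
  [0.1, [0.34, 0.78, 0], 0],
  [0.1, [0.34, 0.78, -0.3], 0],
  [0.1, [0.34, 0.78, -0.6], 0],
  [0.1, [0.34, 0.78, -0.7], 0],
])

```text
time_s: 48.78
position: [0.5592, 0.147, 0.0506]
tcp_rot: [3.14, 0.004, 0.167]
ft_force: [-1.1, -0.3, -1.9]
gripper_width: 0.579
grip_force: 54.4
```

```bash
python3 -c "
from h import *
o=observe();print(o['position'],o['tcp_rot'],w2r(o['position'])*1000)"
```

```text
[0.55920026 0.14700625 0.05057554] [3.14026894 0.00381903 0.16663816] [[-154.49491966  -33.6776259 ]]
```

Call:
play_rows([
  [0.1, [0, 0.02, -0.04], 0.01],
  [0.1, [0.1, 0.035, -0.05], 0.01],
  [0.1, [0.2, 0.055, -0.05], 0.01],
  [0.1, [0.25, 0.065, -0.05], 0.01],
  [0.1, [0.3, 0.075, -0.05], 0.01],
])

```text
time_s: 49.4
position: [0.5894, 0.1562, 0.0467]
tcp_rot: [-3.141, 0.005, 0.174]
ft_force: [-5.6, -1.4, -4.5]
gripper_width: 0.574
grip_force: 54.2
```

```bash
python3 -c "
from h import *
row()"
```

```text
side [[342, 168], [319, 174], [316, 183], [326, 192], [324, 223], [346, 217], [357, 179]]
0.02 [[91.0, 86.0], [30.0, 101.0], [2.0, 76.0], [-0.0, 34.0], [-73.0, -51.0], [-20.0, -64.0], [92.0, 29.0]]
0.12 [[1.0, -18.0], [-53.0, -5.0], [-78.0, -26.0], [-80.0, -63.0], [-144.0, -138.0], [-97.0, -151.0], [2.0, -68.0]]
[0.5901 0.1564 0.0467] 0.17383950845550356 rack [[-122.4  -29.8]]
```

Call:
play_rows([
  [0.1, [0.04, 0.007, 0], 0],
  [0.1, [0.08, 0.014, 0], 0],
  [0.1, [0.12, 0.021, 0], 0],
  [0.1, [0.14, 0.025, 0], 0],
  [0.1, [0.14, 0.025, 0], 0],
])

```text
time_s: 50.12
position: [0.605, 0.1592, 0.0471]
tcp_rot: [-3.142, 0.0, 0.174]
ft_force: [-4.7, -1.0, -3.4]
gripper_width: 0.573
grip_force: 54.2
```

Call:
play_rows([
  [0.1, [0.02, 0.003, 0], 0],
  [0.1, [0.04, 0.007, 0], 0],
  [0.1, [0.04, 0.007, 0], 0],
])

```text
time_s: 50.5
position: [0.6078, 0.1596, 0.0469]
tcp_rot: [-3.141, 0.003, 0.174]
ft_force: [-8.9, -1.1, -1.8]
gripper_width: 0.572
grip_force: 54.7
```

```bash
python3 -c "
from h import *
row()"
```

```text
side [[340, 168], [322, 172], [324, 183], [337, 191], [332, 192], [331, 221], [341, 218], [347, 211], [349, 215], [353, 214], [355, 179]]
0.02 [[87.0, 89.0], [41.0, 103.0], [17.0, 65.0], [23.0, 22.0], [11.0, 26.0], [-56.0, -55.0], [-31.0, -60.0], [-5.0, -50.0], [-10.0, -63.0], [-1.0, -66.0], [88.0, 32.0]]
0.12 [[-2.0, -15.0], [-43.0, -3.0], [-64.0, -36.0], [-59.0, -75.0], [-70.0, -71.0], [-129.0, -142.0], [-107.0, -147.0], [-84.0, -138.0], [-89.0, -150.0], [-80.0, -152.0], [-1.0, -65.0]]
[0.6078 0.1596 0.0469] 0.17357561544002942 rack [[-104.5  -29.7]]
```

Call:
play_rows([
  [0.1, [0.02, 0.003, 0], 0],
  [0.1, [0.03, 0.005, 0], 0],
  [0.1, [0.03, 0.005, 0], 0],
])

```text
time_s: 50.98
position: [0.6077, 0.1596, 0.0467]
tcp_rot: [-3.14, 0.009, 0.173]
ft_force: [-17.9, -2.4, 7.0]
gripper_width: 0.578
grip_force: 55.7
```

Call:
play_rows([
  [0.1, [0.02, 0.003, 0], 0],
  [0.1, [0.03, 0.005, 0], 0],
  [0.1, [0.03, 0.005, 0], 0],
])

```text
time_s: 51.35
position: [0.6077, 0.1596, 0.0461]
tcp_rot: [-3.139, 0.015, 0.173]
ft_force: [-26.6, -3.9, 12.0]
gripper_width: 0.575
grip_force: 56.2
```

Call:
play_rows([
  [0.1, [-0.08, -0.014, 0], 0],
  [0.1, [-0.12, -0.02, 0], 0],
  [0.1, [-0.25, -0.044, 0], 0],
  [0.1, [-0.5, -0.088, 0], 0],
  [0.1, [-0.5, -0.088, 0], 0],
])

```text
time_s: 51.98
position: [0.5635, 0.1517, 0.0472]
tcp_rot: [-3.141, 0.001, 0.173]
ft_force: [-0.8, 0.3, -2.0]
gripper_width: 0.573
grip_force: 54.5
```

Call:
play_rows([
  [0.1, [0, 0, 0.4], 0],
  [0.1, [0, 0, 0.8], 0],
  [0.1, [0, -0.5, 1], 0.35],
  [0.1, [0, -0.8, 1], 0.7],
  [0.1, [0, -0.8, 1], 0.8],
])

```text
time_s: 52.6
position: [0.5663, 0.0684, 0.1485]
tcp_rot: [3.14, -0.003, 0.571]
ft_force: [0.4, 0.9, -2.4]
gripper_width: 0.577
grip_force: 54.5
```

```bash
python3 -c "
from h import *
row()"
```

```text
side [[347, 173], [343, 174], [342, 186], [331, 199], [332, 208], [326, 214], [331, 221], [343, 217], [349, 210], [350, 215], [353, 213], [350, 208], [353, 207], [355, 179]]
0.02 [[88.0, 62.0], [77.0, 65.0], [45.0, 29.0], [-7.0, 6.0], [-26.0, -21.0], [-50.0, -29.0], [-56.0, -55.0], [-26.0, -60.0], [1.0, -50.0], [-8.0, -65.0], [2.0, -63.0], [8.0, -46.0], [15.0, -47.0], [88.0, 32.0]]
0.12 [[-2.0, -38.0], [-11.0, -36.0], [-40.0, -68.0], [-86.0, -88.0], [-102.0, -112.0], [-124.0, -119.0], [-129.0, -142.0], [-102.0, -147.0], [-78.0, -138.0], [-87.0, -151.0], [-78.0, -150.0], [-73.0, -134.0], [-66.0, -135.0], [-1.0, -65.0]]
[0.5661 0.0714 0.1478] 0.5723745860018696 rack [[-160.9 -109.4]]
```

Call:
play_rows([
  [0.1, [0.2, -0.1, 0.2], 0.3],
  [0.1, [0.4, -0.2, 0.2], 0.6],
  [0.1, [0.4, -0.2, 0.2], 0.78],
  [0.1, [0.4, -0.2, 0.2], 0.78],
])

```text
time_s: 53.2
position: [0.6056, 0.0524, 0.1671]
tcp_rot: [3.141, -0.0, 0.962]
ft_force: [0.9, -0.3, -3.0]
gripper_width: 0.573
grip_force: 54.4
```

Call:
play_rows([
  [0.1, [0.2, 0, 0], 0.3],
  [0.1, [0.4, 0, 0], 0.6],
  [0.1, [0.4, 0, 0], 0.78],
  [0.1, [0.4, 0, 0], 0.78],
])

```text
time_s: 53.7
position: [0.645, 0.0525, 0.1668]
tcp_rot: [-3.141, -0.0, 1.351]
ft_force: [-0.4, -0.3, -2.3]
gripper_width: 0.575
grip_force: 54.4
```

Call:
play_rows([
  [0.1, [0.2, 0, 0], 0.3],
  [0.1, [0.5, 0, 0], 0.6],
  [0.1, [0.5, 0, 0], 0.78],
  [0.1, [0.5, 0, 0], 0.78],
])

```text
time_s: 54.2
position: [0.6949, 0.0523, 0.1667]
tcp_rot: [-3.141, -0.0, 1.74]
ft_force: [-0.4, 0.3, -2.4]
gripper_width: 0.572
grip_force: 54.5
```

```bash
python3 -c "
from h import *
row()"
```

```text
side [[340, 168], [331, 168], [317, 175], [317, 210], [330, 220], [341, 218], [346, 213], [345, 207], [352, 215], [353, 198], [338, 190], [345, 189], [347, 173]]
0.02 [[87.0, 89.0], [69.0, 102.0], [23.0, 100.0], [-58.0, -5.0], [-56.0, -51.0], [-31.0, -60.0], [-11.0, -54.0], [1.0, -36.0], [-5.0, -67.0], [37.0, -22.0], [27.0, 23.0], [43.0, 16.0], [88.0, 62.0]]
0.12 [[-2.0, -15.0], [-18.0, -3.0], [-59.0, -5.0], [-131.0, -98.0], [-129.0, -139.0], [-107.0, -147.0], [-89.0, -141.0], [-79.0, -125.0], [-84.0, -153.0], [-47.0, -113.0], [-55.0, -73.0], [-41.0, -79.0], [-2.0, -38.0]]
[0.6946 0.0523 0.1669] 1.7405138633758743 rack [[ -37.6 -150.4]]
```

Call:
play_rows([
  [0.1, [0.01, 0.29, 0], 0.01],
  [0.1, [0.01, 0.29, 0], 0.01],
  [0.1, [0.01, 0.29, -0.4], 0.01],
  [0.1, [0.01, 0.29, -0.8], 0.01],
  [0.1, [0.01, 0.29, -0.91], 0.01],
])

```text
time_s: 54.92
position: [0.6939, 0.082, 0.0734]
tcp_rot: [-3.137, -0.0, 1.749]
ft_force: [-0.0, -0.1, -1.4]
gripper_width: 0.574
grip_force: 54.4
```

Call:
play_rows([
  [0.1, [0, 0, 0], 0],
  [0.1, [-0.005, 0.03, -0.02], 0],
  [0.1, [-0.01, 0.06, -0.04], 0],
  [0.1, [-0.01, 0.06, -0.04], 0],
])

```text
time_s: 55.42
position: [0.6953, 0.0879, 0.0727]
tcp_rot: [3.141, -0.001, 1.749]
ft_force: [-0.9, -0.4, -2.6]
gripper_width: 0.574
grip_force: 54.4
```

```bash
python3 -c "
from h import *
o=observe();print(o['position'],o['tcp_rot'],w2r(o['position'])*1000)"
```

```text
[0.69533673 0.08786457 0.07269488] [ 3.14072057e+00 -5.35169306e-04  1.74948137e+00] [[ -30.69651959 -115.56066367]]
```

Call:
play_rows([
  [0.1, [-0.006, 0.03, -0.04], -0.01],
  [0.1, [-0.011, 0.06, -0.06], -0.01],
  [0.1, [-0.014, 0.08, -0.06], -0.01],
  [0.1, [-0.014, 0.08, -0.06], -0.01],
])

```text
time_s: 55.92
position: [0.6935, 0.0954, 0.0659]
tcp_rot: [-3.141, -0.0, 1.744]
ft_force: [-0.1, -0.2, -2.0]
gripper_width: 0.576
grip_force: 54.5
```

Call:
play_rows([
  [0.1, [-0.002, 0.01, 0], 0],
  [0.1, [-0.004, 0.02, 0], 0],
  [0.1, [-0.004, 0.02, 0], 0],
])

```text
time_s: 56.3
position: [0.6933, 0.0969, 0.0661]
tcp_rot: [3.142, 0.0, 1.744]
ft_force: [0.3, -1.1, -2.2]
gripper_width: 0.574
grip_force: 54.5
```

```bash
python3 -c "
from h import *
row()"
```

```text
side [[338, 166], [317, 175], [317, 210], [331, 221], [335, 217], [328, 186], [331, 179], [336, 180], [341, 175], [342, 169]]
0.02 [[89.0, 98.0], [23.0, 100.0], [-58.0, -5.0], [-56.0, -55.0], [-40.0, -49.0], [18.0, 50.0], [41.0, 67.0], [48.0, 57.0], [71.0, 65.0], [89.0, 83.0]]
0.12 [[-1.0, -7.0], [-59.0, -5.0], [-131.0, -98.0], [-129.0, -142.0], [-115.0, -137.0], [-64.0, -50.0], [-43.0, -34.0], [-37.0, -44.0], [-17.0, -36.0], [-1.0, -20.0]]
[0.6933 0.0968 0.0661] 1.7436421970792606 rack [[ -31.1 -106.4]]
```

Call:
play_rows([
  [0.1, [-0.002, 0.01, 0], 0],
  [0.1, [-0.004, 0.02, 0], 0],
  [0.1, [-0.004, 0.02, 0], 0],
])

```text
time_s: 56.78
position: [0.6931, 0.0982, 0.0662]
tcp_rot: [3.141, 0.001, 1.743]
ft_force: [0.5, -4.4, -3.0]
gripper_width: 0.578
grip_force: 54.6
```

Call:
play_rows([
  [0.1, [-0.002, 0.01, 0], 0],
  [0.1, [-0.003, 0.015, 0], 0],
  [0.1, [-0.003, 0.015, 0], 0],
])

```text
time_s: 57.15
position: [0.6928, 0.1, 0.0663]
tcp_rot: [3.141, 0.001, 1.743]
ft_force: [1.4, -5.6, -2.0]
gripper_width: 0.576
grip_force: 54.6
```

Call:
play_rows([
  [0.1, [-0.002, 0.01, 0], 0],
  [0.1, [-0.003, 0.015, 0], 0],
  [0.1, [-0.003, 0.015, 0], 0],
])

```text
time_s: 57.52
position: [0.6926, 0.1009, 0.0663]
tcp_rot: [3.141, 0.001, 1.743]
ft_force: [-0.0, -6.6, -0.6]
gripper_width: 0.57
grip_force: 54.6
```

```bash
python3 -c "
from h import *
row()"
```

```text
side [[338, 166], [316, 174], [316, 209], [323, 211], [330, 221], [335, 217], [332, 216], [332, 200], [326, 190], [328, 180], [339, 175], [341, 168]]
0.02 [[89.0, 98.0], [24.0, 105.0], [-58.0, -1.0], [-49.0, -17.0], [-58.0, -53.0], [-40.0, -49.0], [-43.0, -43.0], [-8.0, 2.0], [4.0, 40.0], [33.0, 68.0], [67.0, 68.0], [89.0, 87.0]]
0.12 [[-1.0, -7.0], [-58.0, -1.0], [-130.0, -95.0], [-123.0, -108.0], [-131.0, -141.0], [-115.0, -137.0], [-118.0, -131.0], [-86.0, -92.0], [-76.0, -58.0], [-51.0, -33.0], [-20.0, -34.0], [-0.0, -16.0]]
[0.6926 0.1009 0.0662] 1.7428704546597957 rack [[ -31.2 -102.2]]
```

Call:
play_rows([
  [0.1, [-0.002, 0.01, 0], 0],
  [0.1, [-0.003, 0.015, 0], 0],
  [0.1, [-0.003, 0.015, 0], 0],
])

```text
time_s: 58.0
position: [0.6925, 0.101, 0.0665]
tcp_rot: [3.141, 0.003, 1.742]
ft_force: [0.5, -9.0, -1.0]
gripper_width: 0.575
grip_force: 54.6
```

Call:
play_rows([
  [0.1, [-0.002, 0.01, 0], 0],
  [0.1, [-0.003, 0.015, 0], 0],
  [0.1, [-0.003, 0.015, 0], 0],
])

```text
time_s: 58.38
position: [0.6924, 0.1011, 0.0666]
tcp_rot: [3.141, 0.004, 1.741]
ft_force: [1.8, -11.0, 0.4]
gripper_width: 0.573
grip_force: 54.7
```

Call:
play_rows([
  [0.1, [-0.002, 0.01, 0], 0],
  [0.1, [-0.004, 0.02, 0], 0],
  [0.1, [-0.004, 0.02, 0], 0],
  [0.1, [-0.004, 0.02, 0], 0],
])

```text
time_s: 58.88
position: [0.6923, 0.1012, 0.0669]
tcp_rot: [3.141, 0.006, 1.74]
ft_force: [2.0, -14.0, 2.4]
gripper_width: 0.578
grip_force: 54.8
```

Call:
play_rows([
  [0.1, [0.01, -0.05, 0], 0],
  [0.1, [0.02, -0.1, 0.03], 0],
  [0.1, [0.03, -0.16, 0.08], 0],
  [0.1, [0.03, -0.18, 0.4], 0],
  [0.1, [0.03, -0.18, 0.9], 0],
])

```text
time_s: 59.5
position: [0.6929, 0.0898, 0.1556]
tcp_rot: [-3.138, -0.001, 1.745]
ft_force: [1.0, 0.9, -1.9]
gripper_width: 0.573
grip_force: 54.4
```

Call:
play_rows([
  [0.1, [-0.2, -0.5, 0], -0.3],
  [0.1, [-0.4, -0.5, 0], -0.6],
  [0.1, [-0.6, -0.5, 0], -0.8],
  [0.1, [-0.6, -0.5, 0], -0.8],
])

```text
time_s: 60.0
position: [0.6333, 0.04, 0.1565]
tcp_rot: [-3.141, -0.001, 1.345]
ft_force: [1.2, -0.3, -2.1]
gripper_width: 0.577
grip_force: 54.5
```

Call:
play_rows([
  [0.1, [-0.2, 0, 0], -0.3],
  [0.1, [-0.4, 0, 0], -0.6],
  [0.1, [-0.7, 0, 0], -0.8],
  [0.1, [-0.7, 0, 0], -0.8],
])

```text
time_s: 60.5
position: [0.5633, 0.0398, 0.1562]
tcp_rot: [-3.14, -0.0, 0.946]
ft_force: [0.2, -0.1, -2.5]
gripper_width: 0.575
grip_force: 54.5
```

```bash
python3 -c "
from h import *
row()"
```

```text
top [[264, 193], [237, 198], [240, 223], [249, 236], [261, 233], [267, 207]]
0.02 [[32.0, -46.0], [33.0, 15.0], [-25.0, 18.0], [-58.0, 3.0], [-57.0, -24.0], [-2.0, -47.0]]
0.12 [[-3.0, -55.0], [-2.0, -0.0], [-54.0, 2.0], [-83.0, -11.0], [-82.0, -35.0], [-32.0, -56.0]]
[0.5656 0.0399 0.1567] 0.9469340521131202 rack [[-166.8 -140.3]]
```

Call:
play_rows([
  [0.1, [0, 0.1, 0], -0.3],
  [0.1, [0, 0.2, 0], -0.6],
  [0.1, [-0.03, 0.3, 0], -0.77],
  [0.1, [-0.03, 0.3, 0], -0.77],
])

```text
time_s: 61.1
position: [0.5625, 0.0703, 0.1562]
tcp_rot: [3.141, -0.001, 0.563]
ft_force: [0.3, 0.1, -2.5]
gripper_width: 0.572
grip_force: 54.6
```

Call:
play_rows([
  [0.1, [0, 0.3, 0], -0.3],
  [0.1, [0, 0.6, 0], -0.6],
  [0.1, [0, 0.81, 0], -0.77],
  [0.1, [0, 0.81, 0], -0.77],
  [0.1, [0, 0.81, 0], -0.77],
])

```text
time_s: 61.72
position: [0.5618, 0.1486, 0.1563]
tcp_rot: [3.141, -0.0, 0.175]
ft_force: [-0.5, -1.3, -1.9]
gripper_width: 0.571
grip_force: 54.6
```

```bash
python3 -c "
from h import *
row()"
```

```text
side [[338, 166], [316, 174], [316, 207], [329, 220], [350, 211], [352, 177]]
0.02 [[89.0, 98.0], [24.0, 105.0], [-53.0, 4.0], [-58.0, -49.0], [1.0, -54.0], [88.0, 42.0]]
0.12 [[-1.0, -7.0], [-58.0, -1.0], [-127.0, -90.0], [-130.0, -137.0], [-79.0, -141.0], [-2.0, -56.0]]
[0.5617 0.1484 0.1563] 0.17319196154557193 rack [[-151.8  -32.7]]
```

Call:
play_rows([
  [0.1, [-0.01, 0.025, -0.3], 0],
  [0.1, [-0.01, 0.025, -0.6], 0],
  [0.1, [-0.01, 0.025, -0.9], 0],
  [0.1, [-0.01, 0.025, -1], 0],
  [0.1, [-0.01, 0.025, -1], 0],
])

```text
time_s: 62.45
position: [0.5605, 0.1518, 0.0562]
tcp_rot: [3.141, 0.0, 0.173]
ft_force: [0.5, -0.5, -2.2]
gripper_width: 0.575
grip_force: 54.4
```

Call:
play_rows([
  [0.1, [0.1, 0.02, -0.09], 0],
  [0.1, [0.2, 0.035, -0.09], 0],
  [0.1, [0.3, 0.053, -0.09], 0],
  [0.1, [0.38, 0.067, -0.09], 0],
  [0.1, [0.38, 0.067, -0.09], 0],
])

```text
time_s: 63.08
position: [0.5992, 0.1593, 0.0473]
tcp_rot: [3.141, -0.001, 0.174]
ft_force: [-1.1, -0.3, -2.7]
gripper_width: 0.573
grip_force: 54.5
```

```bash
python3 -c "
from h import *
o=observe();print(o['position'],o['tcp_rot'],w2r(o['position'])*1000,o['ft_force'])"
```

```text
[0.59918238 0.15934912 0.04726754] [ 3.14132579e+00 -8.09296328e-04  1.74003348e-01] [[-112.97690563  -28.46509314]] [-1.11287944 -0.31060356 -2.72261325]
```

Now push gently to contact, staying on the row's line (y about −30).

Call:
play_rows([
  [0.1, [0.03, -0.01, 0], 0],
  [0.1, [0.06, -0.005, 0], 0],
  [0.1, [0.09, 0, 0], 0],
  [0.1, [0.1, 0.003, 0], 0],
  [0.1, [0.1, 0.003, 0], 0],
])

```text
time_s: 63.7
position: [0.6077, 0.1594, 0.0469]
tcp_rot: [-3.142, 0.001, 0.174]
ft_force: [-2.6, -1.0, -1.5]
gripper_width: 0.573
grip_force: 54.6
```

Call:
play_rows([
  [0.1, [0.02, 0.003, 0], 0],
  [0.1, [0.03, 0.005, 0], 0],
  [0.1, [0.03, 0.005, 0], 0],
])

```text
time_s: 64.08
position: [0.6079, 0.1594, 0.0463]
tcp_rot: [-3.141, 0.007, 0.173]
ft_force: [-9.5, -1.8, 2.0]
gripper_width: 0.575
grip_force: 55.0
```

Call:
play_rows([
  [0.1, [0.02, 0.003, 0], 0],
  [0.1, [0.03, 0.005, 0], 0],
  [0.1, [0.03, 0.005, 0], 0],
])

```text
time_s: 64.45
position: [0.6078, 0.1593, 0.0455]
tcp_rot: [-3.14, 0.013, 0.173]
ft_force: [-18.6, -3.1, 6.7]
gripper_width: 0.576
grip_force: 55.5
```

Call:
play_rows([
  [0.1, [-0.05, -0.008, 0], 0],
  [0.1, [-0.1, -0.016, 0], 0],
  [0.1, [-0.1, -0.016, -0.02], 0],
  [0.1, [-0.1, -0.016, -0.04], 0],
  [0.1, [-0.1, -0.016, -0.04], 0],
])

```text
time_s: 65.08
position: [0.6049, 0.1592, 0.0436]
tcp_rot: [-3.141, -0.001, 0.174]
ft_force: [-1.7, 0.1, 3.2]
gripper_width: 0.576
grip_force: 55.2
```

Call:
play_rows([
  [0.1, [0.015, 0.002, 0.005], 0],
  [0.1, [0.015, 0.002, 0], 0],
  [-0.2, [0.015, 0.002, 0], 0],
  [-0.4, [0.015, 0.002, 0], 0],
  [-0.4, [0.015, 0.002, 0], 0],
])

```text
time_s: 65.7
position: [0.606, 0.1591, 0.043]
tcp_rot: [3.141, -0.0, 0.174]
ft_force: [-0.7, -0.7, 0.6]
gripper_width: 0.703
grip_force: 0.0
```

Call:
play_rows([
  [-0.4, [0, 0, 0.1], 0],
  [-0.4, [0, 0, 0.4], 0],
  [-0.4, [0, 0, 0.9], 0],
  [-0.4, [-0.3, -0.3, 1], 0],
  [-0.4, [-0.5, -0.6, 1], 0],
])

```text
time_s: 66.32
position: [0.5558, 0.0986, 0.1448]
tcp_rot: [-3.141, -0.003, 0.174]
ft_force: [1.0, -0.0, 0.0]
gripper_width: 0.703
grip_force: 0.0
```

Call:
play_rows([
  [0, [-0.2, -0.6, 0.4], 0],
  [0.5, [-0.2, -0.9, 0.4], 0],
  [1, [-0.2, -1, 0.4], 0],
  [1, [-0.2, -1, 0.4], 0],
])

```text
time_s: 66.82
position: [0.5359, -0.0009, 0.1833]
tcp_rot: [-3.141, -0.0, 0.173]
ft_force: [-0.4, 0.7, -0.0]
gripper_width: -0.001
grip_force: 0.0
```

Run:
```python
from h import *
row()
for n in("top","side"):
    im=capture(n)
    for c in blobs(im,(0,50,10),(20,255,100),150):
        u=cv2.minAreaRect(c)[0]
        if 230<u[0]<350 and 150<u[1]<300:
            a=cv2.approxPolyDP(c,2,True).reshape(-1,2).astype(float);print(n,a.astype(int).tolist(),(w2r(plane(n,a,.075))*1000).round().tolist())
```

```text
top [[264, 193], [237, 198], [240, 223], [249, 234], [255, 263], [277, 259], [274, 241], [271, 240], [273, 219]]
0.02 [[32.0, -46.0], [33.0, 15.0], [-25.0, 18.0], [-54.0, 2.0], [-120.0, -0.0], [-121.0, -49.0], [-80.0, -49.0], [-77.0, -43.0], [-31.0, -56.0]]
0.12 [[-3.0, -55.0], [-2.0, -0.0], [-54.0, 2.0], [-79.0, -12.0], [-138.0, -14.0], [-139.0, -57.0], [-103.0, -58.0], [-100.0, -52.0], [-59.0, -63.0]]
side [[338, 166], [329, 170], [331, 186], [341, 192], [330, 206], [330, 220], [350, 212], [347, 206], [351, 204], [352, 177]]
0.02 [[89.0, 98.0], [60.0, 99.0], [24.0, 45.0], [28.0, 13.0], [-25.0, -12.0], [-56.0, -51.0], [-2.0, -56.0], [7.0, -36.0], [19.0, -36.0], [88.0, 42.0]]
0.12 [[-1.0, -7.0], [-26.0, -6.0], [-59.0, -54.0], [-54.0, -82.0], [-102.0, -104.0], [-129.0, -139.0], [-81.0, -144.0], [-74.0, -125.0], [-63.0, -125.0], [-2.0, -56.0]]
[0.536  0.0007 0.1828] 0.17563060296816668 rack [[-202.8 -173.7]]
top [[270, 205], [269, 221], [243, 226], [249, 236], [255, 264], [273, 259], [276, 262], [278, 259]] [[-16.0, -59.0], [-49.0, -51.0], [-49.0, 4.0], [-72.0, -5.0], [-132.0, -7.0], [-129.0, -45.0], [-136.0, -50.0], [-131.0, -55.0]]
side [[352, 179], [333, 188], [340, 194], [327, 203], [331, 216], [328, 221], [334, 221], [350, 212]] [[33.0, -18.0], [-22.0, -18.0], [-23.0, -44.0], [-66.0, -51.0], [-86.0, -90.0], [-101.0, -99.0], [-91.0, -107.0], [-45.0, -104.0]]
```

Call:
play_rows([
  [1, [0.5, 0.1, 0], 0],
  [1, [1, 0.2, 0], 0],
  [1, [1, 0.2, 0], 0],
])

```text
time_s: 67.4
position: [0.6387, 0.0219, 0.1819]
tcp_rot: [3.14, -0.0, 0.179]
ft_force: [-1.5, 0.5, -0.3]
gripper_width: 0.003
grip_force: 0.0
```

Call:
play_rows([
  [1, [0.52, 0.085, -0.2], 0],
  [1, [0.52, 0.085, -0.6], 0],
  [1, [0.52, 0.085, -1], 0],
  [1, [0.52, 0.085, -1], 0],
])

```text
time_s: 67.9
position: [0.6847, 0.0287, 0.0796]
tcp_rot: [-3.141, 0.007, 0.175]
ft_force: [-1.0, 0.0, -0.0]
gripper_width: -0.001
grip_force: 0.0
```

Call:
play_rows([
  [1, [0, 0, -0.1], 0],
  [1, [0, 0, -0.2], 0],
  [1, [0, 0, -0.3], 0],
  [1, [0, 0, -0.4], 0],
  [1, [0, 0, -0.45], 0],
])

```text
time_s: 68.53
position: [0.6895, 0.0237, 0.0396]
tcp_rot: [3.137, -0.004, 0.171]
ft_force: [0.8, -4.0, 5.9]
gripper_width: -0.0
grip_force: 2.8
```

```bash
python3 -c "
from h import *
o=observe();print(o['position'],o['tcp_rot'],w2r(o['position'])*1000,o['ft_force'])"
```

```text
[0.68951436 0.02369046 0.03960797] [ 3.13676083 -0.00355691  0.17120052] [[ -47.57414635 -177.74877948]] [ 0.81407311 -3.98593921  5.85142672]
```

Call:
play_rows([
  [1, [0, 0.03, -0.05], 0],
  [1, [0, 0.03, -0.1], 0],
  [1, [0, 0.03, -0.15], 0],
  [1, [0, 0.03, -0.18], 0],
  [1, [0, 0.03, -0.18], 0],
])

```text
time_s: 69.15
position: [0.6884, 0.0301, 0.0209]
tcp_rot: [3.141, -0.001, 0.173]
ft_force: [-0.1, -2.5, 8.5]
gripper_width: 0.0
grip_force: 4.2
```

Call:
play_rows([
  [1, [0, 0, -0.02], 0],
  [1, [0, 0, -0.03], 0],
  [1, [0, 0, -0.03], 0],
])

```text
time_s: 69.53
position: [0.6886, 0.03, 0.0205]
tcp_rot: [-3.141, -0.002, 0.173]
ft_force: [-8.4, -2.1, 27.8]
gripper_width: 0.001
grip_force: 13.7
```

Call:
play_rows([
  [1, [0, 0, 0.1], 0],
  [1, [0, 0, 0.5], 0],
  [1, [0, 0, 1], 0],
  [1, [0, 0, 1], 0],
])

```text
time_s: 70.03
position: [0.6898, 0.0312, 0.1205]
tcp_rot: [-3.141, -0.005, 0.175]
ft_force: [0.3, 0.5, -0.4]
gripper_width: 0.004
grip_force: 0.0
```

Call:
play_rows([
  [1, [-0.5, -0.4, 0.5], 0],
  [1, [-1, -0.8, 0.8], 0],
  [1, [-1, -1, 0.8], 0],
  [1, [-1, -1, 0.8], 0],
])

```text
time_s: 70.53
position: [0.5859, -0.0719, 0.1973]
tcp_rot: [-3.141, 0.0, 0.169]
ft_force: [0.6, 0.5, -0.4]
gripper_width: 0.001
grip_force: 0.0
```

Call:
play_rows([
  [1, [-0.3, -0.4, 0], 0],
  [1, [-0.6, -0.8, 0], 0],
  [1, [-0.6, -1, 0], 0],
  [1, [-0.6, -1, 0], 0],
])

```text
time_s: 71.03
position: [0.5276, -0.1692, 0.1961]
tcp_rot: [-3.141, 0.001, 0.173]
ft_force: [1.0, 0.0, -0.5]
gripper_width: 0.002
grip_force: 0.0
```

Run:
```python
from h import *
row()
s=capture("top")
# predicted pixel positions of ideal row/flap for comparison
for nm,p in(("back-left top",(0,0,.12)),("back-right top",(0,-60,.12)),("front-left top",(-60,0,.12)),("front-right top",(-60,-60,.12)),("fr-right bottom",(-60,-60,.02)),("offcut front-left",(-132,-5,.075)),("offcut fr right",(-132,-55,.075))):
    w=np.r_[r2w(p[0]/1e3,p[1]/1e3),p[2]];print(nm,proj("top",w)[0].round(),proj("side",w)[0].round())
hs=cv2.cvtColor(s,cv2.COLOR_BGR2HSV);m=cv2.inRange(hs,(0,0,165),(180,60,255))
for c in cv2.findContours(m,0,1)[0]:
    u=cv2.minAreaRect(c)[0]
    if cv2.contourArea(c)>80 and 260<u[0]<340 and 190<u[1]<250: a=cv2.approxPolyDP(c,2,True).reshape(-1,2).astype(float);print("flap",a.tolist(),(w2r(plane("top",a,.028))*1000).round().tolist())
```

```text
top [[264, 193], [237, 198], [240, 223], [249, 235], [255, 263], [277, 258], [272, 235], [275, 228], [270, 221], [271, 208]]
0.02 [[32.0, -46.0], [33.0, 15.0], [-25.0, 18.0], [-56.0, 2.0], [-120.0, -0.0], [-118.0, -49.0], [-66.0, -47.0], [-52.0, -56.0], [-34.0, -48.0], [-6.0, -56.0]]
0.12 [[-3.0, -55.0], [-2.0, -0.0], [-54.0, 2.0], [-81.0, -12.0], [-138.0, -14.0], [-137.0, -58.0], [-90.0, -56.0], [-78.0, -64.0], [-62.0, -57.0], [-36.0, -63.0]]
side [[334, 167], [317, 174], [315, 197], [312, 195], [295, 204], [297, 209], [302, 207], [303, 214], [327, 204], [333, 211]]
0.02 [[78.0, 101.0], [26.0, 103.0], [-33.0, 35.0], [-34.0, 45.0], [-86.0, 42.0], [-93.0, 25.0], [-79.0, 24.0], [-92.0, 2.0], [-26.0, -2.0], [-31.0, -30.0]]
0.12 [[-11.0, -4.0], [-57.0, -2.0], [-109.0, -63.0], [-110.0, -54.0], [-155.0, -56.0], [-161.0, -72.0], [-150.0, -73.0], [-161.0, -91.0], [-103.0, -96.0], [-107.0, -120.0]]
[ 0.5283 -0.1673  0.1961] 0.17594372936202274 rack [[-239.5 -337.9]]
back-left top [237. 197.] [337. 164.]
back-right top [266. 191.] [354. 178.]
front-left top [242. 226.] [315. 174.]
front-right top [271. 220.] [332. 188.]
fr-right bottom [277. 231.] [331. 223.]
offcut front-left [254. 264.] [290. 204.]
offcut fr right [278. 259.] [304. 216.]
```

```bash
python3 -c "
from cell import *
print(finish_job())"
```

```text
the job is handed in; nothing more can be done
None
```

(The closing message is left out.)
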